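# Load oily fuel injectors into the checking carousel with tongs

## Task

Turn the carousel so that its blue bay stops at the green loading mark, then take the tongs from their yellow holder and use them to put every fuel injector lying about into the blue bay; the injectors are oily, so touch them with the tongs only, never with the gripper. When all are in, stand the tongs back upright in their holder, and then turn the carousel so that the blue bay with all the injectors stops at the orange checking mark. Leave the oil filter, the tail lamp and the jar where they are.

Things in the scene. Friction and masses are not known exactly. Their poses are not given: they have to be found in the camera images.
- carousel (a joint): turn of the round carousel (356 mm across, five bays of 72 degrees) about its upright axis, rad, growing anticlockwise seen from above, no limits; 0: blue bay at the green loading mark; -1.257: blue bay at the orange checking mark, one position clockwise. A sprung detent draws it into the nearest of its five positions (every 1.257 rad); half-way is the peak. About 2 N at a post turns it.
- post (a point): middle of the black top (100 mm high) of one of five like upright posts for turning the carousel by hand, which stand on the deck where the divider walls meet the rim: 14 mm in diameter, 165 mm from the axis, from 50 to 115 mm height. This one is 36 degrees anticlockwise of the blue bay's middle; the others follow every 72 degrees.
- carousel_axis (a point): the carousel's axis at the height of the deck's top (50 mm). The fixed base's green loading mark and orange checking mark are blocks 30 mm wide and 46 mm tall, 187 to 217 mm from the axis, just outside the rim.
- blue_bay (a point): middle of the blue-lined bay's floor (50 mm high), 125 mm from the axis, turning with the carousel. The bay is a 72 degree sector from 36 mm radius (hub, 30 mm tall) to 174 mm (blue rim). Rim and divider walls rise 18 mm above the floor and are 3 to 4 mm thick. The other four bays are light grey and stay empty.
- load_spot (a point): fixed point where the blue bay's middle must be for loading: 125 mm from the axis towards the green mark (the robot's side).
- check_spot (a point): fixed point where the blue bay's middle must be for checking: 125 mm from the axis towards the orange mark, 72 degrees clockwise (seen from above) from load_spot.
- tongs_tip (a point): sprung steel tongs with red finger pads, upright, tips down, in the yellow holder; this point is midway between the tip ends. z axis: up along the tongs to the pivot, 160 mm above (top at 169 mm). y axis: the line along which the arms open and close. Sprung open the tips are 60 mm apart inside; each tip is 4 mm thick, 16 mm wide (along x), 26 mm tall. Mass 120 g.
- tongs_grip (a point): middle of the tongs between the red pads, 110 mm above the tip ends; pads 22 mm wide (x), 40 mm tall. Squeeze along y. Width over the pads: 43 mm sprung open, 39 mm with the tips 40 mm apart, 30 mm on an 18 mm part, 23 mm shut. The spring pushes each pad out with 3.6 N open, 7 N at 39 mm, 12 N at 30 mm: half squeezed they are held with the tips open; 30 to 40 N grips a part well.
- tongs_left (a joint): angle by which each arm of the tongs is squeezed, rad: 0 sprung open, 0.06 tips 40 mm apart, 0.135 on an 18 mm part, 0.19 shut. Both arms move alike.
- holder_in (a point): middle of the inner floor (4 mm above the bench) of the fixed yellow tongs holder, an open-topped box: inside 26 mm along its x axis, 70 mm along its y axis, 4 mm walls, 60 mm tall. The tongs stand in it with their opening line along its y axis.
- injector0_mid (a point): a fuel injector lying flat: square aluminium body 40 mm long and 18 x 18 mm, brass nozzle at +x, green plastic end at -x, 78 mm long in all, 70 g. This point is the middle of the square body, 9 mm above what it lies on; x axis lengthwise. At the start on the black rubber drip mat (4 mm thick, 250 x 270 mm). Absent in some starts (then None).
- injector0: the same injector as a body; origin under its middle.
- injector1_mid (a point): a fuel injector lying flat: square aluminium body 40 mm long and 18 x 18 mm, brass nozzle at +x, green plastic end at -x, 78 mm long in all, 70 g. This point is the middle of the square body, 9 mm above what it lies on; x axis lengthwise. At the start on the black rubber drip mat (4 mm thick, 250 x 270 mm). Absent in some starts (then None).
- injector1: the same injector as a body; origin under its middle.
- injector2_mid (a point): a fuel injector lying flat: square aluminium body 40 mm long and 18 x 18 mm, brass nozzle at +x, green plastic end at -x, 78 mm long in all, 70 g. This point is the middle of the square body, 9 mm above what it lies on; x axis lengthwise. At the start on the black rubber drip mat (4 mm thick, 250 x 270 mm). Absent in some starts (then None).
- injector2: the same injector as a body; origin under its middle.
- injector3_mid (a point): a fuel injector lying flat: square aluminium body 40 mm long and 18 x 18 mm, brass nozzle at +x, green plastic end at -x, 78 mm long in all, 70 g. This point is the middle of the square body, 9 mm above what it lies on; x axis lengthwise. At the start on the black rubber drip mat (4 mm thick, 250 x 270 mm). Absent in some starts (then None).
- injector3: the same injector as a body; origin under its middle.
- oil_filter: white oil filter, 76 mm across and 95 mm tall, standing beside the work; leave alone.
- tail_lamp: red tail lamp 150 x 70 x 40 mm, beside the work; leave alone.
- grease_jar: green jar with a black lid, 72 mm across and 70 mm tall, beside the work; leave alone.
- tongs: the tongs as a body; origin at tongs_tip.
Mind the look-alikes: they are no part of the job. There is more than one size of the tongs; the job needs the largest.

How it is judged (in metres and radians):
On the way, in this order (a step that is already met when the one before it is completed fails the run):
1. the blue bay stands at the green loading mark (horizontal distance between blue_bay and load_spot below 0.015 m and velocity of joint carousel between -0.1 and 0.1 rad/s), for 0.3 s.
2. all injectors lie in the blue bay while it stands at the loading mark (horizontal distance between blue_bay and load_spot below 0.015 m and horizontal distance between each of injector0_mid, injector1_mid, injector2_mid, injector3_mid and blue_bay below 0.082 m and height (world z) of injector0_mid between 0.05 and 0.085 m and height (world z) of injector1_mid between 0.05 and 0.085 m and height (world z) of injector2_mid between 0.05 and 0.085 m and height (world z) of injector3_mid between 0.05 and 0.085 m and linear speed of each of injector0, injector1, injector2, injector3 below 0.03 m/s), for 0.3 s.
3. the tongs stand in their holder again, let go (horizontal distance between tongs_tip and holder_in below 0.035 m and height (world z) of tongs_tip below 0.03 m and angle between tongs_tip's own z axis and vertical below 0.3 rad and contact force between tongs and the fingers below 0.3 N), for 0.3 s.
4. the blue bay stands at the orange checking mark (horizontal distance between blue_bay and check_spot below 0.015 m and velocity of joint carousel between -0.1 and 0.1 rad/s), for 0.3 s.
At the end, for the whole second after the job is handed in: Blue bay within 15 mm of the checking position, at rest; every injector present lies in it (middle within 82 mm of the bay's middle, 50 to 85 mm high), at rest; tongs stand in the holder (tip point within 35 mm of its middle, below 30 mm, within 0.3 rad of upright) (all of step 4 and horizontal distance between each of injector0_mid, injector1_mid, injector2_mid, injector3_mid and blue_bay below 0.082 m and height (world z) of injector0_mid between 0.05 and 0.085 m and height (world z) of injector1_mid between 0.05 and 0.085 m and height (world z) of injector2_mid between 0.05 and 0.085 m and height (world z) of injector3_mid between 0.05 and 0.085 m and linear speed of each of injector0, injector1, injector2, injector3, tongs below 0.03 m/s and horizontal distance between tongs_tip and holder_in below 0.035 m and height (world z) of tongs_tip below 0.03 m and angle between tongs_tip's own z axis and vertical below 0.3 rad); the robot touches nothing.
It fails at once if the gripper touches an injector (tongs only) (contact force between any of injector0, injector1, injector2, injector3 and the fingers above 0.5 N).
It fails at once if a bystander (oil filter, tail lamp, jar) is moved by more than 30 mm (distance of any of oil_filter, tail_lamp, grease_jar from where it was at the start of the episode above 0.03 m).
Of injector0, injector1, injector2, injector3 only 2 to 4 are there at a start; the rules pass over those that are not, and their reading is None.
At some moment in a run one of injector0, injector1, injector2, injector3 may be knocked a few centimetres aside while the robot is not near it.
It also fails if it takes over 210 s, if anything falls off the work surface, if the arm or the gripper's body presses on something with over 40 N, if the wrist force passes 120 N, or if a joint passes its speed limit or range.

## Robot

A 6-joint arm with a two-finger parallel gripper is mounted at the origin on the work surface. World frame = base frame: x ahead of the robot, y to its left, z up, the work surface at z = 0. Lengths are in mm, angles in rad, forces in N, time in s.
With the tool pointing down it reaches from about 275 to 750 mm from the base axis. Payload 10.2 kg.
Tool frame: the origin (TCP) lies midway between the tips of the shut fingers; the grasp point (between the pads) lies 19 mm behind it (ctrl.hold_point_z is the distance from the TCP to the grasp point, in mm); z points along the fingers, y is the direction in which the jaws open and shut (so a half turn about z gives the same grasp; the last joint's range is limited). The gripper opens to 85 mm and grips with 20 to 120 N. Pads are 22 mm wide; open, the fingers measure 114 mm over their backs; the gripper's body (76 mm by 85 mm) begins 54 mm behind the grasp point. The pads swing forward as they close: fully open they stand 13 mm farther back than shut.
Start: joints at [1.071, 0.313, 1.498, -0, 1.331, -0.223], TCP at [143.484, 505.018, 231.294] pointing down, gripper open.
Joint ranges: [-2.94, 2.94], [-0.97, 2.17], [0.19, 2.56], [-1.23, 4.37], [0.02, 3.11], [-2.88, 2.88]. Speed limits (rad/s): [2.39, 2.39, 3.01, 3.14, 3.14, 3.14].

## Interface

Orientations are given as a unit quaternion [w, x, y, z].
In Python, from rig import ctrl, capture, get_calibration, ticket, search_frame, outline_of gives the robot as it stands. The module is installed in compiled form; this text tells all that it offers.
- The arm moves only by the tool servo_tool, never from a script. Its argument "motion" is a list of rows, each an object with "dr": the turn, a rotation vector about the tool's x, y, z in units of 10 degrees (1.0 is 10 degrees), a list of three; "delta_pos": the shift along the tool's x, y, z in units of 50 mm (1.0 is 50 mm), a list of three; "hand": the opening, from 0 (shut) to 1 (fully open). In form: [{"dr": [ax, ay, az], "delta_pos": [x, y, z], "hand": hand}, ...]. A call has 1 to 20 rows; each row shifts and turns the pose as measured when the row begins, along the tool's axes as they then stand; what a row does not reach is not made up. A row lasts 1/8 s, in which the tool goes at most 62.5 mm and 10.7 degrees, less where a joint would pass 70% of its speed; a pose out of reach is approached as far as the arm can. A call is refused whole if a number of a shift passes 1 or a number of a turn 1, either way. A call with a gripper value outside its range is refused whole. The fingers move at their own pace and stop on an object; "squeeze" is the grip in N (left out, the last holds). Time passes only in rows, so rows that do not move let the fingers close. It gives the time, the measured TCP pose, the force and the opening at its end, in the units of the state.
- ctrl.sense(): the state, without advancing time (a new reading comes with each control period).
- capture(name): name is "scene" or "top"; returns (picture, depth): 480x640x3 uint8, red, green, blue; 480x640 float32, mm along the optical axis (not along the pixel's ray), 0 where there is no reading.
- get_calibration(name): a dict with "camera_matrix" (3x3 intrinsics, pixels), "distortion" ([k1, k2, p1, p2, k3] as OpenCV has them; the pictures are not rectified), "T" (4x4, takes a point from camera to world coordinates). Camera axes: x right, y down, z forward; pixel columns grow to the right and rows downward; lengths in mm; the calibration is good to about 2 mm. A picture is of the moment at which its call begins. get_calibration takes no time and is no camera call.
- ticket.finish_job(): hands the job in, once; it reports no verdict.
Trained networks look in the newest picture that a camera, given by its name, has taken for a name from the list of things; names that differ only in an ending like _2 or _b are one class to them, and where a whole thing is asked for, a point or a joint stands for the part that bears it (a point fixed in the world has none). Each returns a list of dicts, best first, with "score" (0 to 1); they miss things now and then, are a little off and sometimes report something else, mostly with a low value. They report only what shows in the picture. A call takes as long as a camera call. They do not tell look-alikes from the thing itself.
- search_frame(camera, label): "bbox" ([left, top, right, bottom] in pixels, round what is visible of it).
- outline_of(camera, label): "pixels" (480x640 bool, what is visible of it) and "bbox" ([left, top, right, bottom] in pixels, round what is visible of it).
The state is a dict: "time_s": time; "joints": joint angles; "dq": joint speeds; "tau": joint torques, N m; "eef_pos": TCP position; "ee_rot": TCP orientation; "force": force on the tool from outside, world axes, zero at the start; "wrist_torque": the same for the moment, N m; "grip_width": opening from 0.0 (shut) to 1.0 (fully open).
Only numpy, scipy, OpenCV 4.12 (cv2) and the standard library are available. Lean on these libraries where they do the work, as an engineer would, in place of code of your own. Each camera call takes 0.05 s, during which the arm holds its last target.

## Working session

There is one attempt and no reset: what is moved stays moved. The work goes in short steps, Python scripts to look and compute and a tool call to move; the robot and the scene stay as the last step left them, time stands still between calls to the robot, and variables do not carry over. Pictures are saved under pics/ and viewed, and the job is handed in when it is done.

Besides the shell and the picture viewer there is one more tool, called after "Request:" as a command line: name --argument value ..., lists and objects as JSON in quotes. servo_tool: Moves the arm, as the interface text tells. Its arguments: {"type":"object","properties":{"motion":{"type":"array"},"squeeze":{"type":"number"}},"required":["motion"]}

```bash
mkdir -p pics; ls; python3 - <<'E'
from rig import ctrl,capture,get_calibration
import cv2
print(ctrl.sense(), ctrl.hold_point_z)
for n in("scene","top"):
    p,d=capture(n); cv2.imwrite(f"pics/{n}0.png",p[:,:,::-1]); c=get_calibration(n); print(n,c)
E
```

```text
pics
{'time_s': 0.0, 'joints': array([ 1.07062946e+00,  3.13510085e-01,  1.49841878e+00, -2.15132526e-05,
        1.33100912e+00, -2.23443362e-01]), 'dq': array([ 0.00127994, -0.00078721, -0.00123888,  0.00023686,  0.00069006,
        0.00033633]), 'tau': array([-4.65994854e-04, -4.12248659e+01, -2.59759319e+01, -5.64023401e-05,
        3.91451642e-03,  2.84913887e-05]), 'eef_pos': array([143.34781204, 504.78916927, 230.71122458]), 'ee_rot': array([-2.28327566e-04,  1.37918139e-01,  9.90443403e-01, -6.32813625e-04]), 'force': array([-0.59507066,  0.24041282,  0.062823  ]), 'wrist_torque': array([-0.0042136 , -0.04064997, -0.01434094]), 'grip_width': 1.0027874611718333} 18.700000000000003
scene {'camera_matrix': array([[498.43384122,   0.        , 310.18748043],
       [  0.        , 498.43384122, 233.90635097],
       [  0.        ,   0.        ,   1.        ]]), 'distortion': array([0.01044014, 0.        , 0.        , 0.        , 0.        ]), 'T': array([[ 8.62689277e-01,  3.52505240e-01, -3.62639307e-01,
         9.96887537e+02],
       [ 5.05388670e-01, -5.74391083e-01,  6.43938798e-01,
        -7.35780425e+02],
       [ 1.86950159e-02, -7.38792894e-01, -6.73673182e-01,
         9.38754557e+02],
       [ 0.00000000e+00,  0.00000000e+00,  0.00000000e+00,
         1.00000000e+00]])}
top {'camera_matrix': array([[525.90046331,   0.        , 333.96944002],
       [  0.        , 525.90046331, 228.66166072],
       [  0.        ,   0.        ,   1.        ]]), 'distortion': array([-0.00877341,  0.        ,  0.        ,  0.        ,  0.        ]), 'T': array([[ 2.53569421e-02, -9.97807398e-01,  6.11344618e-02,
         4.69422188e+02],
       [-9.99654512e-01, -2.48855684e-02,  8.45966930e-03,
         6.73203415e+00],
       [-6.91975478e-03, -6.13278519e-02, -9.98093689e-01,
         1.24937616e+03],
       [ 0.00000000e+00,  0.00000000e+00,  0.00000000e+00,
         1.00000000e+00]])}
```

View pics/scene0.png

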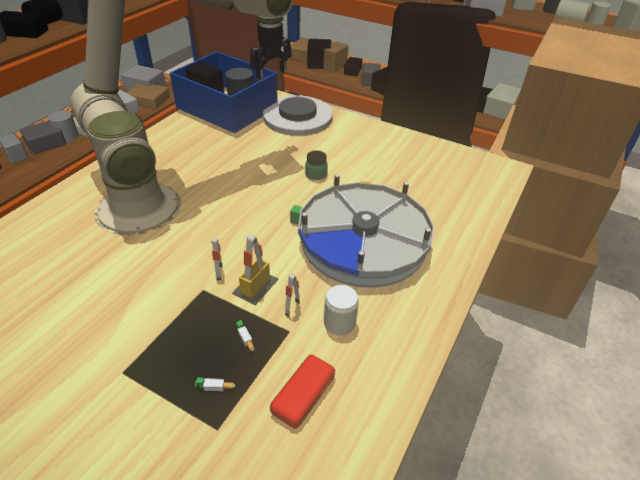

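View pics/top0.png

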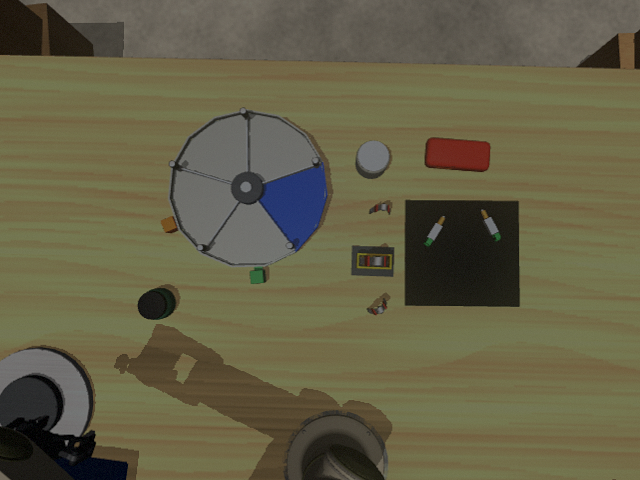

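```bash
cat > h.py <<'E'
import numpy as np,cv2
from rig import ctrl,capture,get_calibration,search_frame,outline_of
def cap(cam,name=None):
    p,d=capture(cam)
    if name: cv2.imwrite(f"pics/{name}.png",p[:,:,::-1])
    return p,d
def ray(cam,uv):
    c=get_calibration(cam);K=c["camera_matrix"];D=c["distortion"]
    n=cv2.undistortPoints(np.array(uv,float).reshape(-1,1,2),K,D)[:,0]
    v=np.c_[n,np.ones(len(n))];T=c["T"]
    return T[:3,3],v@T[:3,:3].T,v,T
def at_z(cam,uv,z):
    o,w,_,_=ray(cam,uv); s=(z-o[2])/w[:,2]; return o+w*s[:,None]
def cloud(cam,d,mask=None):
    m=(d>0) if mask is None else (mask&(d>0))
    r,c=np.nonzero(m); o,w,_,_=ray(cam,np.c_[c,r]); return o+w*d[r,c][:,None],np.c_[c,r]
def proj(cam,P):
    c=get_calibration(cam);T=np.linalg.inv(c["T"]);rv,_=cv2.Rodrigues(T[:3,:3])
    return cv2.projectPoints(np.array(P,float).reshape(-1,1,3),rv,T[:3,3],c["camera_matrix"],c["distortion"])[0][:,0]
E
python3 - <<'E'
from h import *
p,d=cap("top")
P,uv=cloud("top",d)
img=np.zeros((480,640,3));img[uv[:,1],uv[:,0]]=P
np.save("xyz.npy",img)
hsv=cv2.cvtColor(p,cv2.COLOR_RGB2HSV)
def box(m,n):
    r,c=np.nonzero(m);Q=img[m];print(n,len(r),c.min(),r.min(),c.max(),r.max(),np.median(Q,0).round(1),Q.min(0).round(),Q.max(0).round())
H,S,V=[hsv[...,i].astype(int) for i in range(3)]
rr,cc=np.mgrid[:480,:640]
def win(a,b,c,e): return (cc>=a)&(rr>=b)&(cc<=c)&(rr<=e)
box(win(245,262,272,288)&(H>45)&(H<85)&(S>120),"green")
box(win(155,212,182,238)&(H<18)&(S>170),"orange")
box(win(160,100,335,270)&(H>105)&(H<130)&(S>120),"blue")
for n in["injector0","injector1","injector2","injector3","tongs","tongs_tip","holder_in","post","carousel"]:
    for x in search_frame("top",n)[:5]: print(n,x["score"],x["bbox"])
c=cv2.resize(p[180:320,340:520],None,fx=4.4,fy=4.2,interpolation=cv2.INTER_CUBIC);cv2.imwrite("pics/c0.png",c[:,:,::-1])
c=cv2.resize(p[100:300,150:350],None,fx=3,fy=3,interpolation=cv2.INTER_CUBIC);cv2.imwrite("pics/c1.png",c[:,:,::-1])
for a in [(372,261),(360,261),(390,261),(248,187),(450,280),(375,272),(246,112),(600,300)]: print(a,img[a[1],a[0]].round(1))
E
```

```text
green 126 251 267 262 283 [429.3 192.1  45.1] [414. 178.   6.] [451. 204.  52.]
orange 123 161 217 176 232 [546.1 398.1  45.2] [0. 0. 0.] [561. 414.  53.]
blue 3460 259 163 326 250 [601.7 102.   49.7] [ 0.  0. -4.] [697. 191.  74.]
injector0 0.68 [423.1, 218.2, 445.2, 243.9]
injector0 0.6 [357.6, 257.0, 385.2, 269.0]
injector0 0.5 [478.5, 212.6, 499.9, 240.7]
injector0 0.48 [171.3, 109.4, 323.6, 265.5]
injector1 0.68 [423.1, 218.2, 445.2, 243.9]
injector1 0.6 [357.6, 257.0, 385.2, 269.0]
injector1 0.5 [478.5, 212.6, 499.9, 240.7]
injector1 0.48 [171.3, 109.4, 323.6, 265.5]
injector2 0.68 [423.1, 218.2, 445.2, 243.9]
injector2 0.6 [357.6, 257.0, 385.2, 269.0]
injector2 0.5 [478.5, 212.6, 499.9, 240.7]
injector2 0.48 [171.3, 109.4, 323.6, 265.5]
injector3 0.68 [423.1, 218.2, 445.2, 243.9]
injector3 0.6 [357.6, 257.0, 385.2, 269.0]
injector3 0.5 [478.5, 212.6, 499.9, 240.7]
injector3 0.48 [171.3, 109.4, 323.6, 265.5]
tongs 0.53 [365.3, 205.5, 391.3, 215.4]
tongs 0.52 [366.1, 301.0, 388.5, 314.0]
tongs 0.51 [360.5, 255.4, 383.5, 268.2]
tongs_tip 0.78 [356.4, 258.6, 387.8, 266.9]
tongs_tip 0.68 [366.7, 300.9, 384.1, 314.6]
tongs_tip 0.52 [369.6, 202.7, 390.7, 216.3]
holder_in 0.85 [354.8, 248.1, 393.7, 277.5]
post 0.65 [170.8, 108.6, 325.0, 263.8]
post 0.37 [425.1, 215.4, 445.0, 245.7]
carousel 0.58 [167.5, 106.8, 327.3, 269.7]
carousel 0.47 [479.4, 210.0, 500.0, 241.2]
(372, 261) [471.2 -64.6 155.6]
(360, 261) [470.7 -44.2  50.7]
(390, 261) [ 472.4 -111.4   60.5]
(248, 187) [628.8 210.4  87.3]
(450, 280) [ 431.2 -260.6   -2.9]
(375, 272) [445.6 -82.4   0.5]
(246, 112) [791.6 216.6 111.4]
(600, 300) [ 3.931e+02 -6.143e+02 -5.000e-01]
```

View pics/c0.png

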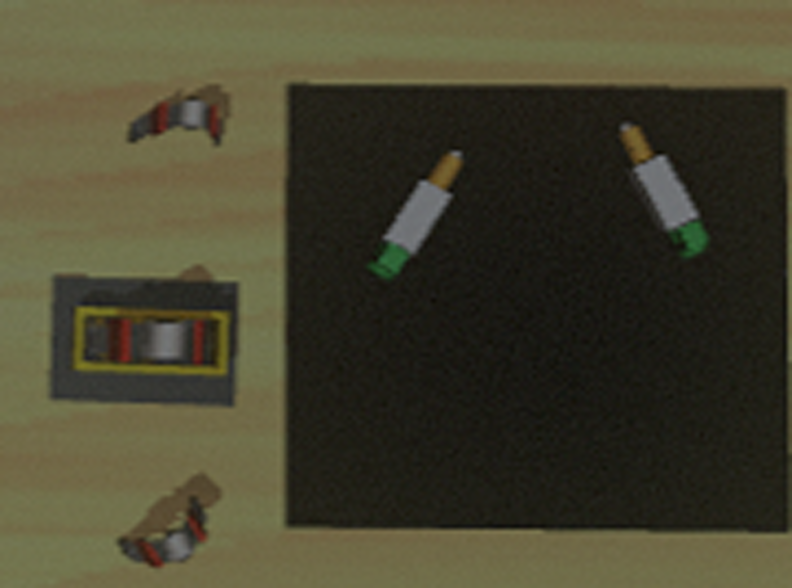

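View pics/c1.png

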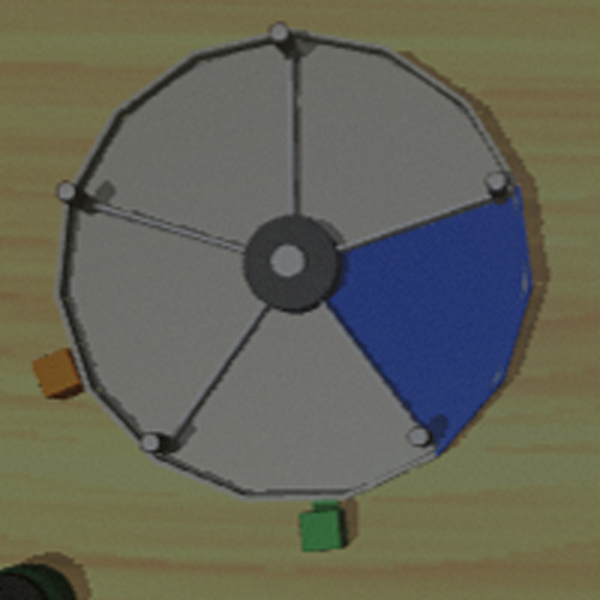

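```bash
python3 - <<'E'
from h import *
from scipy.optimize import least_squares
f=lambda L:[(150+u/3-.33,100+v/3-.33) for u,v in L]
Q=at_z("top",f([(279,31),(66,191),(497,182),(151,441),(420,436)]),115)[:,:2];print(Q.round(1))
r=least_squares(lambda x:np.hypot(*(Q-x[:2]).T)-x[2],[630,210,165]);print(r.x,r.fun)
c=r.x[:2]
print(np.degrees(np.arctan2(*(Q-c).T[::-1])).round(1))
g=at_z("top",f([(320,532),(54,374)]),46);print("marks",g, np.degrees(np.arctan2(*(g[:,:2]-c).T[::-1])),np.hypot(*(g[:,:2]-c).T))
k=lambda L:[(340+u/4.4-.4,180+v/4.2-.4) for u,v in L]
print("holder rim",at_z("top",k([(77,310),(229,314),(227,373),(76,370)]),60).round(1))
print("pads",at_z("top",k([(121,341),(198,342)]),120).round(1), "top",at_z("top",k([(165,340)]),169))
for L in ([(455,156),(418,216),(385,267)],[(627,127),(664,193),(694,245)]): 
    q=at_z("top",k(L),15);print(q.round(1),np.degrees(np.arctan2(*(q[0]-q[2])[:2][::-1])))
# fit body: white pixels near
E
```

```text
[[794.9 223.4]
 [673.  374.4]
 [687.   60.7]
 [492.7 304.9]
 [501.2 111. ]]
[630.10856408 214.91706155 164.86105939] [ 0.10901892  0.31853901 -0.49854464 -0.62663315  0.69761986]
[   2.9   75.   -69.7  146.8 -141.1]
marks [[428.1929101  191.28510503  46.        ]
 [543.55701904 399.69994625  46.        ]] [-173.32454311  115.09819889] [203.29387765 204.04873052]
holder rim [[ 487.6  -36.8   60. ]
 [ 487.4 -114.8   60. ]
 [ 455.8 -114.4   60. ]
 [ 455.4  -37.1   60. ]]
pads [[471.4 -56.4 120. ]
 [471.9 -93.9 120. ]] top [[472.33385005 -74.14844039 169.        ]]
[[ 579.5 -238.5   15. ]
 [ 545.4 -219.2   15. ]
 [ 516.4 -202.    15. ]] -30.032438021289188
[[ 598.1 -330.3   15. ]
 [ 561.5 -350.3   15. ]
 [ 532.8 -366.5   15. ]] 29.021894301296225
```

```bash
cat >> h.py <<'E'
from scipy.spatial.transform import Rotation as Ro
def st():
    s=ctrl.sense();q=s["ee_rot"];R=Ro.from_quat([q[1],q[2],q[3],q[0]]).as_matrix()
    return s,np.array(s["eef_pos"]),R
def plan(x,y,z,yaw):
    """yaw: world angle deg of tool y. turn first, then shift in the levelled target frame"""
    s,p,R=st()
    a=np.radians(yaw);ty=np.array([np.cos(a),np.sin(a),0]);tz=np.array([0,0,-1.]);tx=np.cross(ty,tz)
    G=np.c_[tx,ty,tz]
    rv=Ro.from_matrix(R.T@G).as_rotvec(degrees=True)/10
    d=np.array([x,y,z])-p
    print("t",round(float(s["time_s"]),2),"pos",p.round(1),"yaw",np.degrees(np.arctan2(R[1,1],R[0,1])).round(2),"grip",round(float(s["grip_width"]),3),"F",np.array(s["force"]).round(1))
    print("turn units",rv.round(3),"shift units (target frame)",(G.T@d/50).round(3),"(present frame)",(R.T@d/50).round(3))
    print("q",np.array(s["joints"]).round(2))
E
python3 -c "
from h import *
plan(501,111,231,128.9)"
```

```text
t 0.6 pos [143.5 505.  231.3] yaw 74.14 grip 0.998 F [ 0.4 -0.1 -0.7]
turn units [-0.    -0.    -5.476] shift units (target frame) [-6.1700e-01 -1.0623e+01  5.0000e-03] (present frame) [-9.032e+00 -5.626e+00  6.000e-03]
q [ 1.07  0.31  1.5   0.    1.33 -0.22]
```

Request:
servo_tool --motion '[{"dr":[0,0,-0.9],"delta_pos":[0,0,0],"hand":0.36},{"dr":[0,0,-0.9],"delta_pos":[0,0,0],"hand":0.36},{"dr":[0,0,-0.9],"delta_pos":[0,0,0],"hand":0.36},{"dr":[0,0,-0.9],"delta_pos":[0,0,0],"hand":0.36},{"dr":[0,0,-0.9],"delta_pos":[0,0,0],"hand":0.36},{"dr":[0,0,-0.9],"delta_pos":[0,0,0],"hand":0.36}]'

```text
time_s: 1.35
eef_pos: [143.5, 505.0, 231.3]
ee_rot: [0.0, -0.341, 0.94, 0.0]
force: [-0.6, -0.8, 0.6]
grip_width: 0.362
```

```bash
python3 -c "
from h import *
plan(501,111,231,128.9)"
```

```text
t 1.35 pos [143.5 505.  231.3] yaw 129.86 grip 0.362 F [-0.6 -0.8  0.6]
turn units [0.    0.001 0.096] shift units (target frame) [-6.1600e-01 -1.0623e+01  7.0000e-03] (present frame) [-4.3800e-01 -1.0632e+01  7.0000e-03]
q [ 1.07  0.31  1.5  -0.    1.33 -1.2 ]
```

Request:
servo_tool --motion '[{"dr":[0,0,0.1],"delta_pos":[-0.05,-0.9,0],"hand":0.36},{"dr":[0,0,0],"delta_pos":[-0.05,-0.9,0],"hand":0.36},{"dr":[0,0,0],"delta_pos":[-0.05,-0.9,0],"hand":0.36},{"dr":[0,0,0],"delta_pos":[-0.05,-0.9,0],"hand":0.36},{"dr":[0,0,0],"delta_pos":[-0.05,-0.9,0],"hand":0.36},{"dr":[0,0,0],"delta_pos":[-0.05,-0.9,0],"hand":0.36},{"dr":[0,0,0],"delta_pos":[-0.05,-0.9,0],"hand":0.36},{"dr":[0,0,0],"delta_pos":[-0.05,-0.9,0],"hand":0.36},{"dr":[0,0,0],"delta_pos":[-0.05,-0.9,0],"hand":0.36},{"dr":[0,0,0],"delta_pos":[-0.05,-0.9,0],"hand":0.36},{"dr":[0,0,0],"delta_pos":[-0.05,-0.9,0],"hand":0.36},{"dr":[0,0,0],"delta_pos":[0,0,0],"hand":0.36}]'

```text
time_s: 2.85
eef_pos: [487.2, 126.1, 232.0]
ee_rot: [0.002, -0.334, 0.943, 0.0]
force: [-0.9, 0.8, -1.0]
grip_width: 0.359
```

```bash
python3 -c "
from h import *
plan(501,111,85,128.9)"
```

```text
t 2.85 pos [487.2 126.1 232. ] yaw 129.04 grip 0.359 F [-0.9  0.8 -1. ]
turn units [-0.004  0.021  0.014] shift units (target frame) [-0.026 -0.408  2.94 ] (present frame) [-0.014 -0.406  2.94 ]
q [ 0.02  0.26  1.56  0.    1.31 -2.23]
```

Request:
servo_tool --motion '[{"dr":[0,0,0],"delta_pos":[0,-0.41,0],"hand":0.36},{"dr":[0,0,0],"delta_pos":[0,0,0],"hand":0.36}]'

```text
time_s: 3.1
eef_pos: [500.4, 109.8, 232.1]
ee_rot: [0.002, -0.335, 0.942, 0.0]
force: [-0.0, -1.0, -0.0]
grip_width: 0.357
```

```bash
python3 -c "
from h import *
cap('scene','s1');cap('top','t1')
plan(501,111,85,128.9)"
```

```text
t 3.2 pos [499.8 110.7 232.2] yaw 129.14 grip 0.36 F [-0.7  0.   1. ]
turn units [-0.001  0.021  0.024] shift units (target frame) [-0.023 -0.011  2.944] (present frame) [-0.012 -0.011  2.944]
q [-0.01  0.28  1.54  0.    1.32 -2.27]
```

View pics/s1.png

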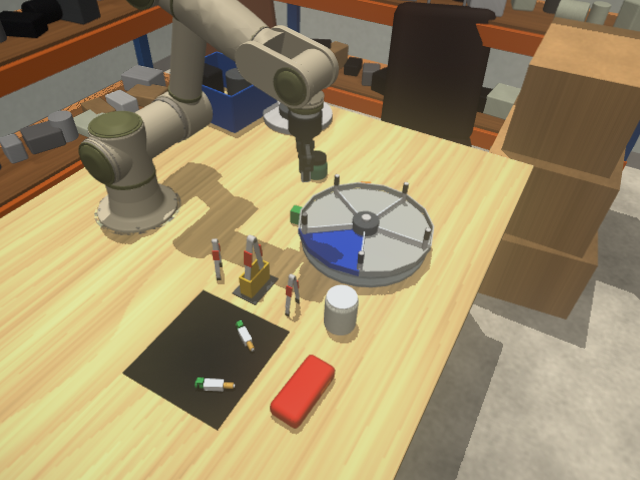

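Request:
servo_tool --motion '[{"dr":[0,0.02,0],"delta_pos":[-0.02,-0.01,0.9],"hand":0.36},{"dr":[0,0,0],"delta_pos":[0,0,0.9],"hand":0.36},{"dr":[0,0,0],"delta_pos":[0,0,0.5],"hand":0.36},{"dr":[0,0,0],"delta_pos":[0,0,0],"hand":0.36}]'

```text
time_s: 3.7
eef_pos: [500.4, 113.6, 115.6]
ee_rot: [0.002, -0.337, 0.942, -0.0]
force: [1.0, 0.8, 0.4]
grip_width: 0.361
```

```bash
python3 -c "
from h import *
p,d=cap('scene');cv2.imwrite('pics/s2.png',cv2.resize(p[130:300,220:450],None,fx=3,fy=3)[:,:,::-1])
plan(501,111,85,128.9)"
```

```text
t 3.75 pos [501.1 113.5 116.7] yaw 129.36 grip 0.36 F [-0.3  0.2  0.7]
turn units [-0.018  0.025  0.046] shift units (target frame) [ 0.033 -0.039  0.634] (present frame) [ 0.036 -0.036  0.634]
q [-0.01  0.41  1.69  0.    1.04 -2.26]
```

View pics/s2.png

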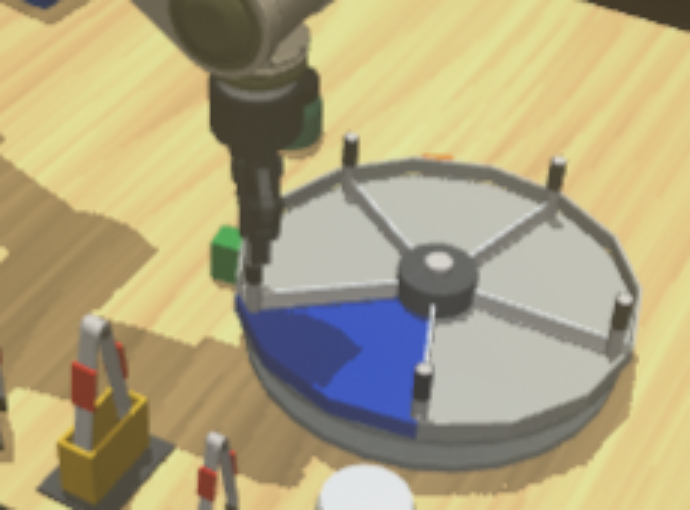

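Request:
servo_tool --motion '[{"dr":[0,0,0.04],"delta_pos":[0.03,-0.04,0.4],"hand":0.36},{"dr":[0,0,0],"delta_pos":[0,0,0.3],"hand":0.36},{"dr":[0,0,0],"delta_pos":[0,0,0],"hand":0.36}]'

```text
time_s: 4.12
eef_pos: [503.4, 111.8, 84.8]
ee_rot: [0.006, -0.334, 0.943, -0.002]
force: [0.2, 0.1, 0.3]
grip_width: 0.363
```

```bash
python3 -c "
from h import *
plan(501,111,85,128.9)"
```

```text
t 4.12 pos [503.4 111.8  84.8] yaw 129.03 grip 0.363 F [0.2 0.1 0.3]
turn units [-0.043  0.056  0.013] shift units (target frame) [ 0.047  0.018 -0.005] (present frame) [ 0.047  0.018 -0.005]
q [-0.01  0.45  1.71  0.    0.96 -2.26]
```

Request:
servo_tool --motion '[{"dr":[0,0.03,0.5],"delta_pos":[0.01,0.29,0],"hand":0.36},{"dr":[0,0,0.5],"delta_pos":[-0.01,0.29,0],"hand":0.36},{"dr":[0,0,0.5],"delta_pos":[-0.01,0.29,0],"hand":0.36},{"dr":[0,0,0.5],"delta_pos":[-0.01,0.29,0],"hand":0.36},{"dr":[0,0,0.5],"delta_pos":[-0.01,0.29,0],"hand":0.36},{"dr":[0,0,0.5],"delta_pos":[-0.01,0.29,0],"hand":0.36}]'

```text
time_s: 4.88
eef_pos: [470.5, 184.0, 87.0]
ee_rot: [0.007, -0.071, 0.997, -0.009]
force: [2.3, -11.7, -7.2]
grip_width: 0.361
```

```bash
cat >> h.py <<'E'
def arc():
    s,p,R=st();v=p[:2]-[630.1,214.9];print("r",np.hypot(*v).round(1),"ang",np.degrees(np.arctan2(v[1],v[0])).round(1)%360,"yawrad",(np.degrees(np.arctan2(R[1,1],R[0,1]))+90).round(1)%360,"z",p[2].round(1),"F",np.array(s["force"]).round(1),"g",s["grip_width"],R[:,2].round(3))
E
python3 -c "
from h import *
arc()"
```

```text
r 162.6 ang 191.0 yawrad 188.1 z 87.0 F [  2.3 -11.7  -7.2] g 0.36088171315129275 [ 0.016 -0.017 -1.   ]
```

Request:
servo_tool --motion '[{"dr":[-0.03,0.03,0.42],"delta_pos":[0.0,0.29,0],"hand":0.36},{"dr":[0,0,0.45],"delta_pos":[0,0.29,0],"hand":0.36},{"dr":[0,0,0.45],"delta_pos":[-0.01,0.29,0],"hand":0.36},{"dr":[0,0,0.5],"delta_pos":[-0.01,0.29,0],"hand":0.36},{"dr":[0,0,0.5],"delta_pos":[-0.01,0.29,0],"hand":0.36},{"dr":[0,0,0.5],"delta_pos":[-0.01,0.29,0],"hand":0.36}]'

```text
time_s: 5.62
eef_pos: [475.2, 264.6, 86.8]
ee_rot: [0.003, 0.181, 0.983, -0.015]
force: [-2.7, -8.2, -1.5]
grip_width: 0.361
```

```bash
python3 -c "
from h import *
arc()
p,d=cap('top','t3')
"
```

```text
r 162.7 ang 162.2 yawrad 159.1 z 86.8 F [-2.7 -8.2 -1.5] g 0.3610250083974595 [ 0.   -0.03 -1.  ]
```

View pics/t3.png

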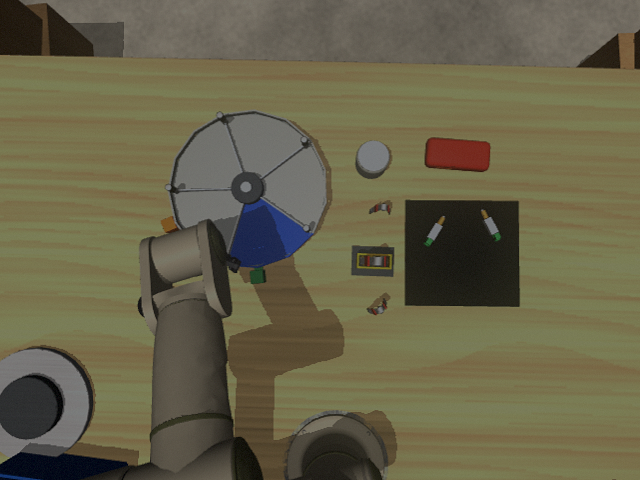

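Request:
servo_tool --motion '[{"dr":[-0.1,0.03,0.35],"delta_pos":[0.0,0.25,0],"hand":0.36},{"dr":[0,0,0.4],"delta_pos":[0,0.25,0],"hand":0.36},{"dr":[0,0,0],"delta_pos":[0,0,0],"hand":0.36},{"dr":[0,0,0],"delta_pos":[0,0,0],"hand":0.36}]'

```text
time_s: 6.18
eef_pos: [485.6, 288.3, 89.0]
ee_rot: [0.004, 0.246, 0.969, -0.005]
force: [-0.1, -0.4, 0.1]
grip_width: 0.358
```

```bash
python3 -c "
from h import *
arc()
p,d=cap('top','t4')
q=at_z('top',[(307,142),(308,229),(223,119),(172,188)],115)[:,:2]-[630.1,214.9]
"
```

```text
r 162.1 ang 153.1 yawrad 151.6 z 89.0 F [-0.1 -0.4  0.1] g 0.35838324169434627 [ 0.004 -0.012 -1.   ]
```

View pics/t4.png

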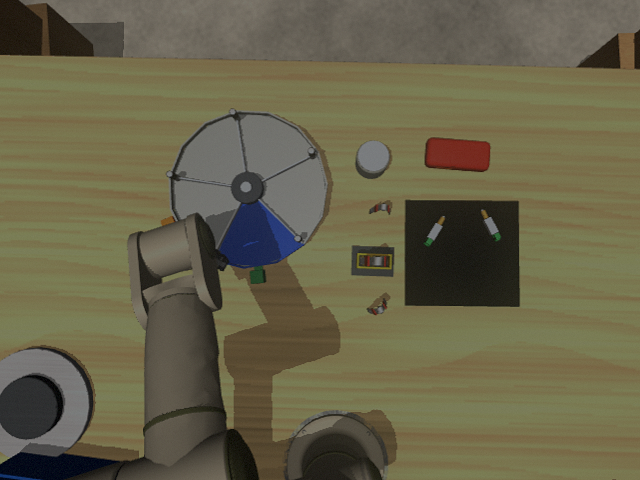

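Request:
servo_tool --motion '[{"dr":[0,0,0],"delta_pos":[0,0,-0.5],"hand":0.36},{"dr":[0,0,0],"delta_pos":[0,0,-0.9],"hand":0.5},{"dr":[0,0,0],"delta_pos":[0,0,-0.9],"hand":0.6},{"dr":[0,0,-0.9],"delta_pos":[0,0,-0.9],"hand":0.7},{"dr":[0,0,0.9],"delta_pos":[0,0,-0.9],"hand":0.7},{"dr":[0,0,0.9],"delta_pos":[0,0,0],"hand":0.7},{"dr":[0,0,0.9],"delta_pos":[0,0,0],"hand":0.7},{"dr":[0,0,0.9],"delta_pos":[0,0,0],"hand":0.7}]'

```text
time_s: 7.22
eef_pos: [484.0, 289.4, 304.7]
ee_rot: [0.007, 0.467, 0.884, -0.001]
force: [0.0, -0.4, -0.7]
grip_width: 0.7
```

```bash
python3 -c "
from h import *
p,d=cap('top','t5')
cv2.imwrite('pics/c5.png',cv2.resize(p[90:290,150:350],None,fx=3,fy=3,interpolation=cv2.INTER_CUBIC)[:,:,::-1])
plan(471.6,-75.3,260,-90)"
```

```text
t 7.28 pos [484.  289.3 304.6] yaw 33.93 grip 0.7 F [ 0.3 -0.7 -0.1]
turn units [ 0.092  0.016 12.393] shift units (target frame) [-0.249  7.293  0.892] (present frame) [-5.9   -4.281  0.949]
q [ 0.34  0.36  1.24 -0.01  1.53 -0.26]
```

View pics/c5.png

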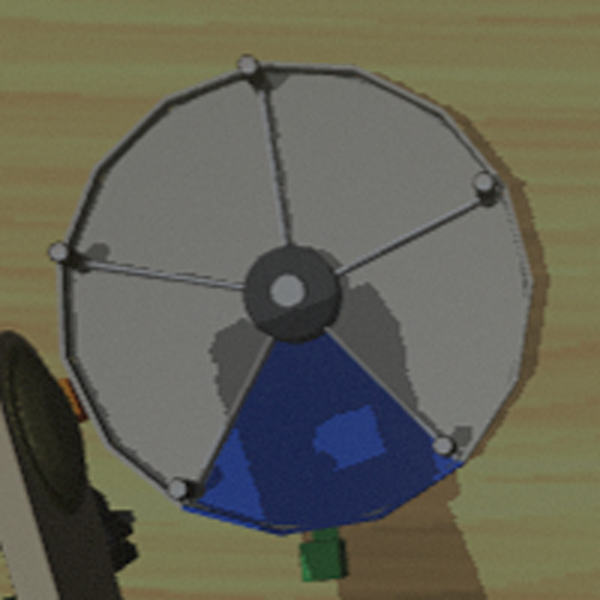

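```bash
cat >> h.py <<'E'
def posts(L,scale=3,ox=150,oy=90):
    q=at_z('top',[(ox+u/scale-.33,oy+v/scale-.33) for u,v in L],115)[:,:2]-[630.1,214.9]
    a=np.degrees(np.arctan2(q[:,1],q[:,0]));print("posts",a.round(1),np.hypot(*q.T).round(1)); return a
E
python3 -c "
from h import *
a=posts([(247,65),(58,252),(486,184),(180,488),(446,444)])
"
```

```text
posts [  11.2   83.1  -62.   155.3 -132.7] [164.4 165.6 164.9 164.1 166.1]
```

Request:
servo_tool --motion '[{"dr":[0.09,0,-0.8],"delta_pos":[0,0,0],"hand":0.36},{"dr":[0,0,-0.8],"delta_pos":[0,0,0],"hand":0.36},{"dr":[0,0,-0.8],"delta_pos":[0,0,0.8],"hand":0.36},{"dr":[0,0,-0.7],"delta_pos":[0,0,0.8],"hand":0.36},{"dr":[0,0,0],"delta_pos":[0,0,0.5],"hand":0.36},{"dr":[0,0,0],"delta_pos":[0,0,0],"hand":0.36}]'

```text
time_s: 8.02
eef_pos: [484.0, 286.8, 199.1]
ee_rot: [0.003, 0.199, 0.98, -0.007]
force: [-0.2, -0.5, 0.1]
grip_width: 0.36
```

```bash
python3 -c "
from h import *
arc()
plan(480.6,284.6,87,65)"
```

```text
r 162.9 ang 153.8 yawrad 157.1 z 199.1 F [-0.2 -0.5  0.1] g 0.35964168985404243 [ 0.002 -0.016 -1.   ]
t 8.03 pos [484.  286.8 199.1] yaw 67.07 grip 0.36 F [-0.2 -0.5  0.1]
turn units [-0.077  0.047  0.207] shift units (target frame) [ 0.042 -0.069  2.241] (present frame) [ 0.062 -0.036  2.241]
q [ 0.33  0.42  1.43 -0.02  1.29 -0.83]
```

Request:
servo_tool --motion '[{"dr":[-0.08,0.04,0.2],"delta_pos":[0.06,-0.04,0.5],"hand":0.36},{"dr":[0,0,0],"delta_pos":[0,0,0.8],"hand":0.36},{"dr":[0,0,0],"delta_pos":[0,0,0.8],"hand":0.36},{"dr":[0,0,0],"delta_pos":[0,0,0.1],"hand":0.36},{"dr":[0,0,0],"delta_pos":[0,0,0],"hand":0.2},{"dr":[0,0,0],"delta_pos":[0,0,0],"hand":0.2}]'

```text
time_s: 8.78
eef_pos: [485.8, 287.3, 97.0]
ee_rot: [0.007, 0.212, 0.977, 0.004]
force: [0.4, 0.1, -0.9]
grip_width: 0.196
```

```bash
python3 -c "
from h import *
arc()
plan(485.9,295.1,87,60.9)"
```

```text
r 161.5 ang 153.4 yawrad 155.5 z 97.0 F [ 0.4  0.1 -0.9] g 0.1955304706830778 [ 0.017  0.006 -1.   ]
t 8.78 pos [485.8 287.3  97. ] yaw 65.48 grip 0.196 F [ 0.4  0.1 -0.9]
turn units [0.071 0.07  0.457] shift units (target frame) [0.073 0.138 0.199] (present frame) [0.065 0.141 0.2  ]
q [ 0.33  0.53  1.56 -0.    1.04 -0.82]
```

Request:
servo_tool --motion '[{"dr":[0.07,0.07,0.25],"delta_pos":[0.04,0.08,0],"hand":0.2},{"dr":[0,0,0.2],"delta_pos":[0.03,0.08,0],"hand":0.2},{"dr":[0,0,0],"delta_pos":[0,0,0],"hand":0.2}]'

```text
time_s: 9.15
eef_pos: [487.1, 294.5, 100.2]
ee_rot: [0.002, 0.251, 0.968, -0.001]
force: [-0.3, 0.2, 0.8]
grip_width: 0.199
```

```bash
python3 -c "
from h import *
arc()
p,d=cap('top')
cv2.imwrite('pics/c6.png',cv2.resize(p[90:290,150:350],None,fx=3,fy=3,interpolation=cv2.INTER_CUBIC)[:,:,::-1])"
```

```text
r 163.6 ang 150.9 yawrad 150.9 z 100.2 F [-0.3  0.2  0.8] g 0.1993002705910836 [ 0.003 -0.003 -1.   ]
```

View pics/c6.png

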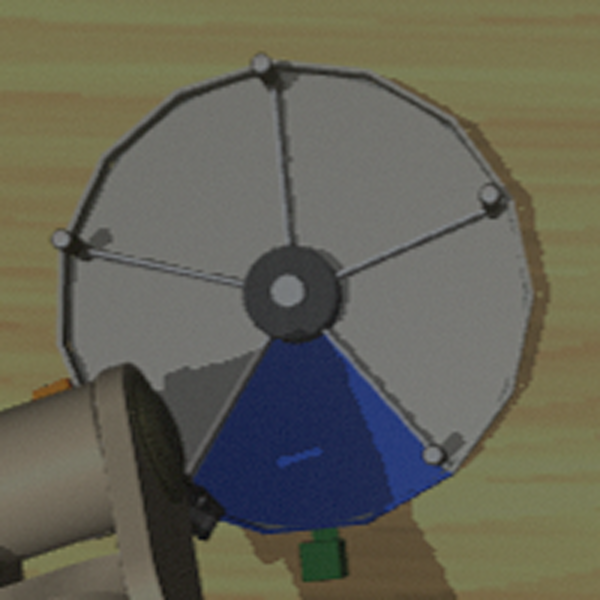

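```bash
python3 -c "
from h import *
a=posts([(262,64),(62,240),(490,194),(433,455)]);print(a%72)
"
```

```text
posts [   7.3   79.9  -64.8 -136.9] [163.6 164.4 164.4 165.4]
[7.32712137 7.88214075 7.21431932 7.09369828]
```

Request:
servo_tool --motion '[{"dr":[0,0,0],"delta_pos":[0,0,0],"hand":0.36},{"dr":[0,0,0],"delta_pos":[0,0,0],"hand":0.36},{"dr":[0,0,0],"delta_pos":[0,0,-0.5],"hand":0.36},{"dr":[0,0,0],"delta_pos":[0,0,-0.9],"hand":0.5},{"dr":[0,0,0],"delta_pos":[0,0,-0.9],"hand":0.8},{"dr":[0,0,0.9],"delta_pos":[0,0,-0.9],"hand":0.8},{"dr":[0,0,1],"delta_pos":[0,0,-0.9],"hand":0.8},{"dr":[0,0,1],"delta_pos":[0,0,0],"hand":0.8},{"dr":[0,0,1],"delta_pos":[0,0,0],"hand":0.8},{"dr":[0,0,1],"delta_pos":[0,0,0],"hand":0.8},{"dr":[0,0,1],"delta_pos":[0,0,0],"hand":0.8},{"dr":[0,0,1],"delta_pos":[0,0,0],"hand":0.8},{"dr":[0,0,1],"delta_pos":[0,0,0],"hand":0.8},{"dr":[0,0,1],"delta_pos":[0,0,0],"hand":0.8},{"dr":[0,0,1],"delta_pos":[0,0,0],"hand":0.8},{"dr":[0,0,1],"delta_pos":[0,0,0],"hand":0.8},{"dr":[0,0,1],"delta_pos":[0,0,0],"hand":0.8},{"dr":[0,0,1],"delta_pos":[0,0,0],"hand":0.8},{"dr":[0,0,1],"delta_pos":[0,0,0],"hand":0.8},{"dr":[0,0,0],"delta_pos":[0,0,0],"hand":0.8}]'

```text
time_s: 11.7
eef_pos: [485.9, 295.9, 317.8]
ee_rot: [-0.001, 0.998, 0.067, 0.006]
force: [0.2, 0.2, -0.1]
grip_width: 0.801
```

```bash
python3 -c "
from h import *
plan(471.6,-75.3,260,-90)
p,d=cap('top')
cv2.imwrite('pics/c7.png',cv2.resize(p[90:290,150:350],None,fx=3,fy=3,interpolation=cv2.INTER_CUBIC)[:,:,::-1])"
```

```text
t 11.7 pos [485.9 295.9 317.8] yaw -82.27 grip 0.801 F [ 0.2  0.2 -0.1]
turn units [-0.013 -0.068  0.772] shift units (target frame) [-0.285  7.424  1.156] (present frame) [-1.294  7.32   1.13 ]
q [ 0.34  0.36  1.21 -0.    1.56  1.78]
```

View pics/c7.png

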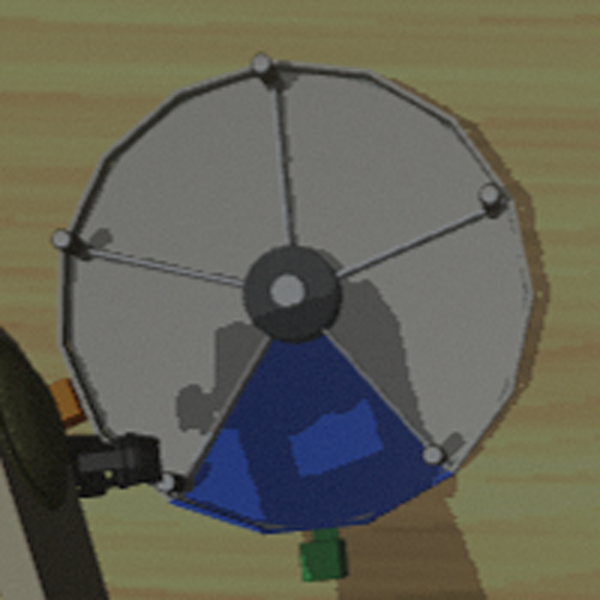

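Request:
servo_tool --motion '[{"dr":[0,-0.07,0.77],"delta_pos":[0,0,0],"hand":0.8},{"dr":[0,0,0],"delta_pos":[-0.03,0.9,0],"hand":0.8},{"dr":[0,0,0],"delta_pos":[-0.03,0.9,0],"hand":0.8},{"dr":[0,0,0],"delta_pos":[-0.03,0.9,0],"hand":0.8},{"dr":[0,0,0],"delta_pos":[-0.03,0.9,0],"hand":0.8},{"dr":[0,0,0],"delta_pos":[-0.03,0.9,0],"hand":0.8},{"dr":[0,0,0],"delta_pos":[-0.03,0.9,0],"hand":0.8},{"dr":[0,0,0],"delta_pos":[-0.03,0.9,0],"hand":0.8},{"dr":[0,0,0],"delta_pos":[-0.03,0.9,0],"hand":0.8},{"dr":[0,0,0],"delta_pos":[0,0,0],"hand":0.8}]'

```text
time_s: 13.0
eef_pos: [479.1, -74.9, 317.5]
ee_rot: [-0.001, 1.0, 0.02, 0.001]
force: [-0.1, -0.2, -0.3]
grip_width: 0.802
```

```bash
python3 -c "
from h import *
plan(471.6,-75.3,190,-90)"
```

```text
t 13.0 pos [479.1 -74.9 317.5] yaw -87.74 grip 0.802 F [-0.1 -0.2 -0.3]
turn units [-0.012 -0.011  0.226] shift units (target frame) [-0.149  0.007  2.549] (present frame) [-0.155  0.007  2.549]
q [-0.4   0.17  1.45  0.    1.51  1.13]
```

Request:
servo_tool --motion '[{"dr":[0,-0.01,0.22],"delta_pos":[-0.15,0,0.4],"hand":0.8},{"dr":[0,0,0],"delta_pos":[0,0,0.9],"hand":0.8},{"dr":[0,0,0],"delta_pos":[0,0,0.5],"hand":0.8},{"dr":[0,0,0],"delta_pos":[0,0,0],"hand":0.8}]'

```text
time_s: 13.5
eef_pos: [471.8, -72.9, 226.3]
ee_rot: [-0.001, 1.0, 0.006, 0.001]
force: [0.8, 0.5, -0.2]
grip_width: 0.8
```

```bash
python3 -c "
from h import *
plan(471.6,-75.3,105,-90)
p,d=cap('scene')
P=[(471.6,-75.3,169),(471.6,-75.3+21.5,114),(471.6,-75.3-21.5,114),(487,-36.5,60),(487,-114.5,60),(455.6,-114.5,60),(455.6,-36.5,60)]
u=proj('scene',P);print(u.round(1))
big=cv2.resize(p[140:310,170:320],None,fx=4,fy=3.5,interpolation=cv2.INTER_CUBIC)
for a,b in u: cv2.circle(big,(int((a-170+.5)*4),int((b-140+.5)*3.5)),3,(0,255,0),1)
cv2.imwrite('pics/c8.png',big[:,:,::-1])"
```

```text
t 13.5 pos [471.8 -72.9 226.3] yaw -89.29 grip 0.8 F [ 0.8  0.5 -0.2]
turn units [-0.012 -0.017  0.071] shift units (target frame) [-0.004  0.048  2.425] (present frame) [-0.012  0.053  2.425]
q [-0.4   0.21  1.64  0.    1.28  1.16]
[[251.4 235.7]
 [258.1 247.5]
 [247.5 258.5]
 [268.4 261.5]
 [249.9 281.6]
 [239.1 276.5]
 [257.9 256.7]]
```

View pics/c8.png

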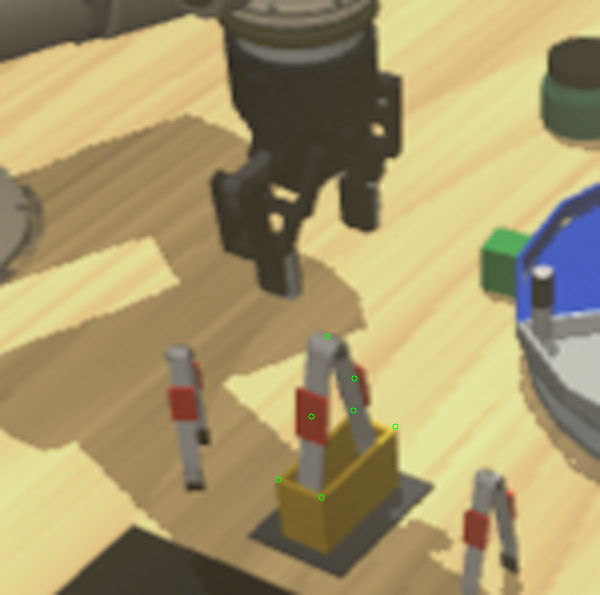

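Request:
servo_tool --motion '[{"dr":[0,-0.02,0.07],"delta_pos":[0,0.05,0.6],"hand":0.8},{"dr":[0,0,0],"delta_pos":[0,0,0.8],"hand":0.8},{"dr":[0,0,0],"delta_pos":[0,0,0.5],"hand":0.8},{"dr":[0,0,0],"delta_pos":[0,0,0],"hand":0.8}]'

```text
time_s: 14.05
eef_pos: [476.5, -75.6, 136.4]
ee_rot: [0.001, 1.0, 0.003, 0.006]
force: [-0.4, -0.1, 0.7]
grip_width: 0.803
```

```bash
python3 -c "
from h import *
plan(471.6,-75.3,104,-90)"
```

```text
t 14.05 pos [476.5 -75.6 136.4] yaw -89.64 grip 0.803 F [-0.4 -0.1  0.7]
turn units [ 0.017 -0.069  0.036] shift units (target frame) [-0.098 -0.005  0.648] (present frame) [-0.106 -0.008  0.647]
q [-0.4   0.32  1.76  0.    1.05  1.16]
```

Request:
servo_tool --motion '[{"dr":[0,-0.07,0.03],"delta_pos":[-0.1,0,0.2],"hand":0.8},{"dr":[0,0,0],"delta_pos":[0,0,0.25],"hand":0.8},{"dr":[0,0,0],"delta_pos":[0,0,0],"hand":0.8}]'

```text
time_s: 14.42
eef_pos: [473.0, -76.1, 115.7]
ee_rot: [0.003, 1.0, 0.001, 0.002]
force: [-0.7, -0.6, -0.1]
grip_width: 0.8
```

```bash
python3 -c "
from h import *
plan(471.6,-75.3,104,-90)"
```

```text
t 14.43 pos [473.  -76.1 115.7] yaw -89.89 grip 0.8 F [-0.7 -0.6 -0.1]
turn units [ 0.029 -0.023  0.011] shift units (target frame) [-0.028 -0.015  0.233] (present frame) [-0.029 -0.017  0.233]
q [-0.4   0.34  1.79 -0.    1.01  1.17]
```

Request:
servo_tool --motion '[{"dr":[0.03,-0.02,0],"delta_pos":[-0.03,-0.015,0.2],"hand":0.8},{"dr":[0,0,0],"delta_pos":[0,0,0.03],"hand":0.8},{"dr":[0,0,0],"delta_pos":[0,0,0],"hand":0.8}]'

```text
time_s: 14.8
eef_pos: [471.8, -75.5, 103.9]
ee_rot: [-0.0, 1.0, 0.001, 0.001]
force: [0.4, -1.4, -0.7]
grip_width: 0.803
```

```bash
python3 -c "
from h import *
plan(471.6,-75.3,104,-90)
p,d=cap('scene')
big=cv2.resize(p[140:310,170:320],None,fx=4,fy=3.5,interpolation=cv2.INTER_CUBIC)
cv2.imwrite('pics/c9.png',big[:,:,::-1])"
```

```text
t 14.8 pos [471.8 -75.5 103.9] yaw -89.88 grip 0.803 F [ 0.4 -1.4 -0.7]
turn units [-0.001 -0.006  0.012] shift units (target frame) [-0.004 -0.003 -0.002] (present frame) [-0.003 -0.003 -0.002]
q [-0.4   0.36  1.8   0.    0.98  1.16]
```

View pics/c9.png

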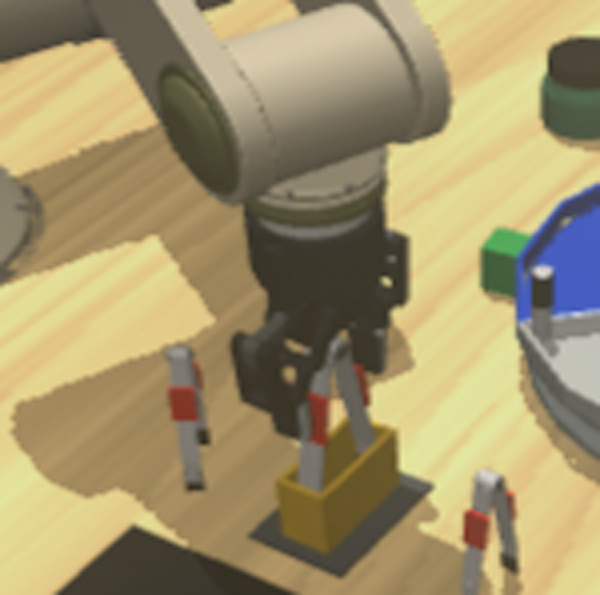

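Request:
servo_tool --motion '[{"dr":[0,0,0],"delta_pos":[0,0,0],"hand":0.44},{"dr":[0,0,0],"delta_pos":[0,0,0],"hand":0.44},{"dr":[0,0,0],"delta_pos":[0,0,0],"hand":0.44},{"dr":[0,0,0],"delta_pos":[0,0,0],"hand":0.44}]' --squeeze 40

```text
time_s: 15.35
eef_pos: [472.8, -75.9, 105.3]
ee_rot: [0.001, 1.0, 0.001, 0.002]
force: [0.1, 0.1, -0.4]
grip_width: 0.44
```

```bash
python3 -c "
from h import *
plan(471.6,-75.3,104,-90)"
```

```text
t 15.35 pos [472.8 -75.9 105.3] yaw -89.89 grip 0.44 F [ 0.1  0.1 -0.4]
turn units [ 0.006 -0.024  0.011] shift units (target frame) [-0.024 -0.011  0.027] (present frame) [-0.024 -0.011  0.027]
q [-0.4   0.36  1.8   0.    0.98  1.16]
```

Request:
servo_tool --motion '[{"dr":[0,0,0],"delta_pos":[0,0,-0.3],"hand":0.44},{"dr":[0,0,0],"delta_pos":[0,0,-0.5],"hand":0.44},{"dr":[0,0,0],"delta_pos":[0,0,-0.6],"hand":0.44},{"dr":[0,0,0],"delta_pos":[0,0,-0.6],"hand":0.44},{"dr":[0,0,0],"delta_pos":[0,0,-0.6],"hand":0.44},{"dr":[0,0,0],"delta_pos":[0,0,0],"hand":0.44}]'

```text
time_s: 16.1
eef_pos: [471.6, -75.3, 243.2]
ee_rot: [0.001, 1.0, 0.001, 0.002]
force: [-0.5, 0.1, -1.7]
grip_width: 0.441
```

```bash
python3 -c "
from h import *
plan(545.4,-219.2,250,-120)
p,d=cap('scene','s10');p,d=cap('top','t10')
big=cv2.resize(p[170:320,340:530],None,fx=4,fy=4,interpolation=cv2.INTER_CUBIC)
cv2.imwrite('pics/c10.png',big[:,:,::-1])"
```

```text
t 16.1 pos [471.6 -75.3 243.2] yaw -89.88 grip 0.441 F [-0.5  0.1 -1.7]
turn units [-1.000e-03 -3.000e-02  3.012e+00] shift units (target frame) [ 2.718  1.755 -0.135] (present frame) [ 1.471  2.882 -0.125]
q [-0.4   0.2   1.62  0.    1.32  1.16]
```

View pics/s10.png

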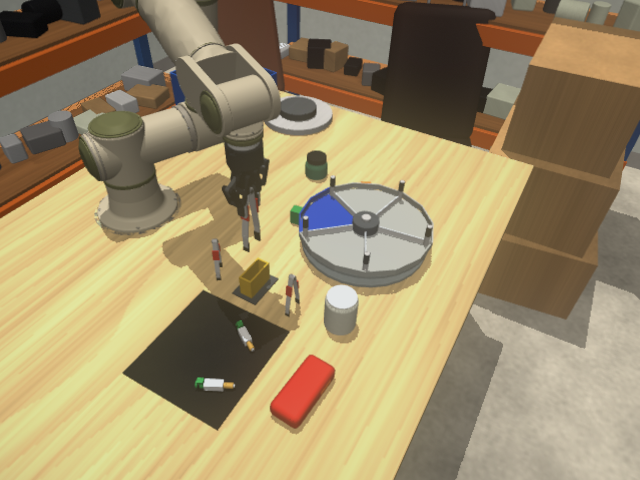

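View pics/c10.png

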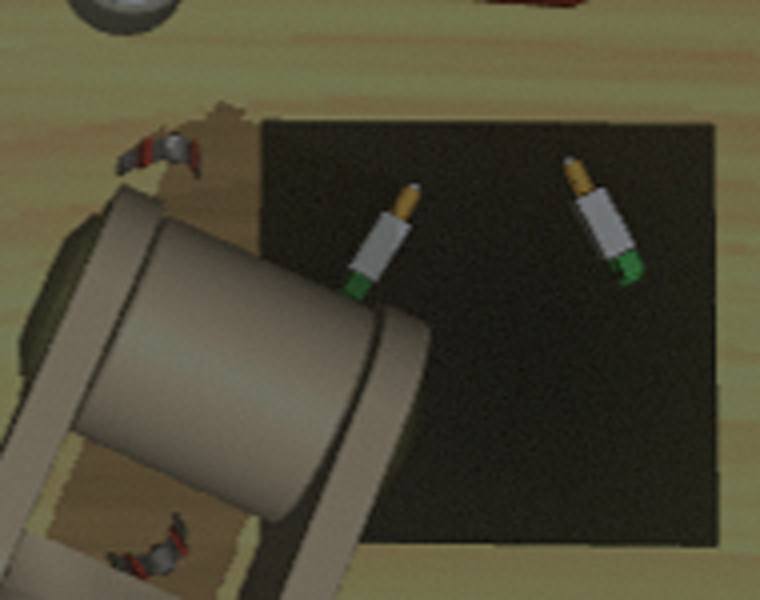

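```bash
cat >> h.py <<'E'
def inj(p,box,z=22):
    hsv=cv2.cvtColor(p,cv2.COLOR_RGB2HSV).astype(int);a,b,c,e=box
    m=np.zeros((480,640),bool);m[b:e,a:c]=((hsv[...,1]<60)&(hsv[...,2]>75))[b:e,a:c]
    n,l,stt,_=cv2.connectedComponentsWithStats(m.astype(np.uint8));k=1+np.argmax(stt[1:,4]);m=l==k
    r,cc=np.nonzero(m);P=at_z("top",np.c_[cc,r],z)[:,:2]
    (cx,cy),(w,h),an=cv2.minAreaRect(P.astype(np.float32))
    C=P-P.mean(0);u=np.linalg.svd(C,full_matrices=False)[2][0]
    print("inj n",len(r),"mean",P.mean(0).round(1),"rect",round(cx,1),round(cy,1),round(w,1),round(h,1),"axis deg",np.degrees(np.arctan2(u[1],u[0])).round(1))
E
python3 -c "
from h import *
p,d=cap('top')
inj(p,(418,205,455,250));inj(p,(470,200,510,250))
for x in ((434,231),(491,225)):print(cloud('top',d,np.eye(1,dtype=bool) if 0 else (np.add.outer(abs(np.arange(480)-x[1]),abs(np.arange(640)-x[0]))<2))[0].mean(0))
"
```

```text
inj n 123 mean [ 544.9 -218.1] rect 544.8 -218.0 16.8 39.1 axis deg 146.7
inj n 130 mean [ 561.7 -349.4] rect 561.7 -349.3 38.5 17.9 axis deg -150.3
[ 545.04327628 -216.79789018   20.59396011]
[ 562.50420641 -350.1327897    19.52961992]
```

Request:
servo_tool --motion '[{"dr":[0,-0.03,0.8],"delta_pos":[0,0,-0.3],"hand":0.44},{"dr":[0,0,0.8],"delta_pos":[0,0,0],"hand":0.44},{"dr":[0,0,0.8],"delta_pos":[0,0,0],"hand":0.44},{"dr":[0,0,0.7],"delta_pos":[0,0,0],"hand":0.44},{"dr":[0,0,0],"delta_pos":[0,0,0],"hand":0.44}]'

```text
time_s: 16.88
eef_pos: [468.3, -74.0, 249.2]
ee_rot: [-0.001, 0.962, -0.274, -0.009]
force: [-0.7, -0.0, -1.2]
grip_width: 0.442
```

```bash
python3 -c "
from h import *
plan(545,-218,240,-122)"
```

```text
t 16.88 pos [468.3 -74.  249.2] yaw -121.81 grip 0.442 F [-0.7 -0.  -1.2]
turn units [0.021 0.107 0.019] shift units (target frame) [2.827 1.629 0.185] (present frame) [2.825 1.637 0.138]
q [-0.4   0.2   1.6  -0.    1.36  1.72]
```

Request:
servo_tool --motion '[{"dr":[0,0.1,0],"delta_pos":[0.7,0.4,0],"hand":0.44},{"dr":[0,0,0],"delta_pos":[0.7,0.4,0],"hand":0.44},{"dr":[0,0,0],"delta_pos":[0.7,0.4,0],"hand":0.44},{"dr":[0,0,0],"delta_pos":[0.7,0.4,0],"hand":0.44},{"dr":[0,0,0],"delta_pos":[0,0,0],"hand":0.44}]'

```text
time_s: 17.5
eef_pos: [546.9, -218.8, 244.1]
ee_rot: [0.001, 0.964, -0.266, -0.004]
force: [-0.6, 0.8, -1.1]
grip_width: 0.438
```

```bash
python3 -c "
from h import *
plan(545,-218,140,-122)"
```

```text
t 17.5 pos [ 546.9 -218.8  244.1] yaw -120.88 grip 0.438 F [-0.6  0.8 -1.1]
turn units [0.02  0.047 0.111] shift units (target frame) [-0.04   0.005  2.081] (present frame) [-2.400e-02 -2.000e-03  2.082e+00]
q [-0.58  0.45  1.26 -0.    1.43  1.53]
```

Request:
servo_tool --motion '[{"dr":[0.02,0.05,0.11],"delta_pos":[-0.04,0,0.6],"hand":0.44},{"dr":[0,0,0],"delta_pos":[0,0,0.6],"hand":0.44},{"dr":[0,0,0],"delta_pos":[0,0,0.6],"hand":0.44},{"dr":[0,0,0],"delta_pos":[0,0,0],"hand":0.44}]'

```text
time_s: 18.0
eef_pos: [543.4, -215.1, 150.0]
ee_rot: [-0.001, 0.963, -0.271, -0.001]
force: [-0.5, -0.3, -0.8]
grip_width: 0.444
```

```bash
cat >> h.py <<'E'
def zoom(cam,name,a,b,w=150,h=112,f=5,pts=None):
    p,d=cap(cam);big=cv2.resize(p[b:b+h,a:a+w],None,fx=f,fy=f,interpolation=cv2.INTER_CUBIC)
    if pts is not None:
        for x,y in proj(cam,pts): cv2.circle(big,(int((x-a+.5)*f),int((y-b+.5)*f)),4,(0,255,0),1)
    cv2.imwrite(f"pics/{name}.png",big[:,:,::-1])
def tips(off=99,gap=36):
    s,p,R=st();t=p+R[:,2]*off
    return np.array([t,t+R[:,1]*gap/2,t-R[:,1]*gap/2])
E
python3 -c "
from h import *
plan(545,-218,107,-122)
t=tips();print(t.round(1));zoom('scene','c11',180,260,pts=np.vstack([t,[545,-218,13]]))"
```

```text
t 18.0 pos [ 543.4 -215.1  150. ] yaw -121.46 grip 0.444 F [-0.5 -0.3 -0.8]
turn units [-0.005  0.019  0.054] shift units (target frame) [0.057 0.032 0.86 ] (present frame) [0.059 0.034 0.859]
q [-0.58  0.51  1.42  0.    1.21  1.54]
[[ 543.2 -214.9   51. ]
 [ 533.8 -230.2   51. ]
 [ 552.6 -199.5   51. ]]
```

View pics/c11.png

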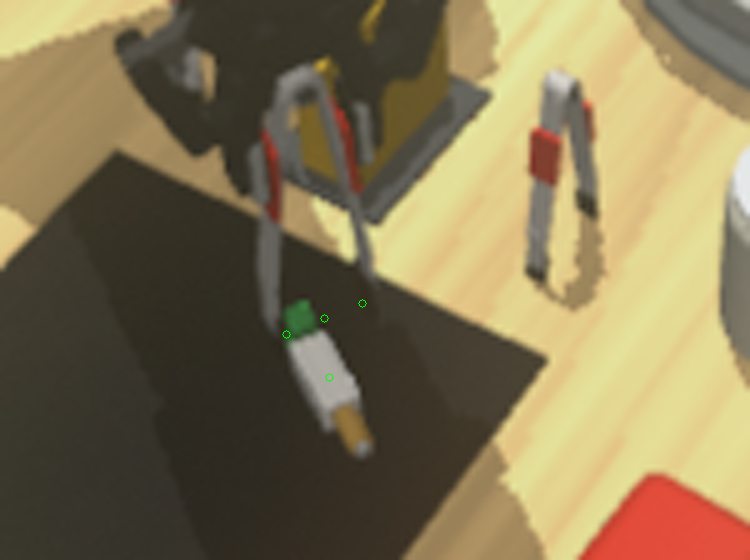

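```bash
python3 -c "
from h import *
p,d=cap('scene')
big=cv2.resize(p[300:340,220:270],None,fx=14,fy=14,interpolation=cv2.INTER_CUBIC)
big=np.clip(big.astype(float)*2.2,0,255).astype(np.uint8)
t=tips()
for x,y in proj('scene',t): cv2.circle(big,(int((x-220+.5)*14),int((y-300+.5)*14)),5,(0,255,0),1)
cv2.imwrite('pics/c12.png',big[:,:,::-1])"
```

```text
(no output)
```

View pics/c12.png

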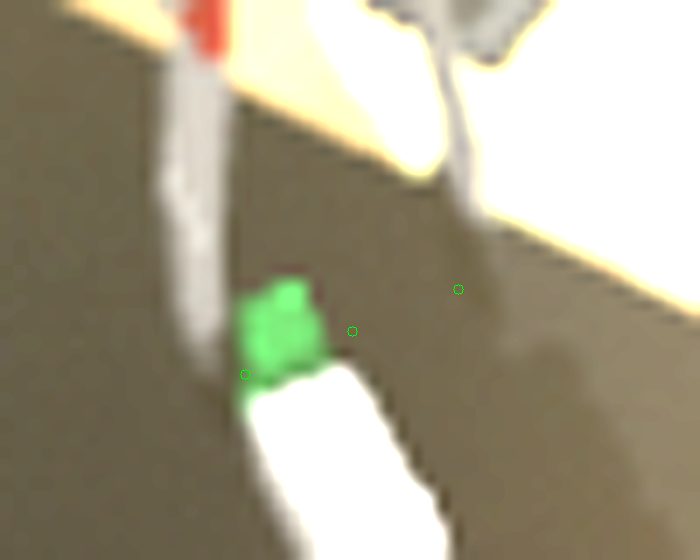

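```bash
python3 -c "
from h import *
p,d=cap('scene')
P,uv=cloud('scene',d)
t=tips();
s,pp,R=st()
L=(P-pp)@R
m=(abs(L[:,0])<20)&(abs(L[:,1])<45)&(L[:,2]>20)&(L[:,2]<125)
for sgn in(1,-1):
  q=L[m&(sgn*L[:,1]>5)]
  for a in range(20,125,7):
    k=q[(q[:,2]>=a)&(q[:,2]<a+7)]
    if len(k): print(sgn,a,len(k),k.mean(0).round(1),k[:,1].min().round(1),k[:,1].max().round(1))
print(L[m][:,2].max())
"
```

```text
1 20 8 [ 1.3 18.5 24.9] 16.8 20.5
1 27 13 [ 1.1 19.9 30.3] 17.3 21.1
1 34 9 [ 1.4 20.8 38.1] 19.2 21.5
1 41 10 [ 0.5 21.7 45.2] 20.6 23.0
1 48 10 [ 2.1 22.7 51.9] 21.2 24.4
1 55 8 [ 1.  23.5 58.2] 21.8 24.4
1 62 6 [ 3.4 23.4 66. ] 22.4 24.0
1 69 7 [ 3.9 23.  73.5] 20.9 24.6
1 76 7 [ 3.1 22.9 79.4] 19.3 24.4
1 83 8 [ 3.6 22.3 87.2] 19.0 24.4
1 90 9 [ 2.2 22.9 93.9] 20.4 25.1
1 97 6 [ 1.2 23.5 97.8] 21.0 24.9
1 118 2 [-19.6   8.7 122.7] 7.6 9.8
-1 20 5 [  2.8 -16.2  22.2] -16.7 -15.7
-1 27 8 [  2.6 -18.2  29.9] -20.6 -16.8
-1 34 6 [  5.3 -18.7  37.8] -20.8 -17.8
-1 41 5 [  2.8 -19.2  44.6] -21.0 -18.3
-1 48 8 [  3.4 -20.4  52.1] -22.1 -19.0
-1 55 4 [  1.6 -20.4  59.1] -21.3 -20.1
-1 62 5 [  0.4 -20.8  65.5] -21.6 -20.2
-1 69 11 [  3.6 -20.   72.9] -21.6 -17.9
-1 76 11 [  0.5 -19.5  78.5] -23.6 -17.7
-1 83 7 [  5.8 -20.4  85.6] -22.9 -18.5
-1 90 6 [  5.  -19.9  92.5] -22.0 -18.7
-1 97 4 [  0.  -20.7 101.5] -22.0 -19.8
123.3173325215134
```

Request:
servo_tool --motion '[{"dr":[0,0,0.05],"delta_pos":[0.05,0.02,0.3],"hand":0.44},{"dr":[0,0,0],"delta_pos":[0,0,0.3],"hand":0.44},{"dr":[0,0,0],"delta_pos":[0,0,0],"hand":0.44}]'

```text
time_s: 18.52
eef_pos: [547.4, -219.0, 123.0]
ee_rot: [0.001, 0.961, -0.276, 0.003]
force: [-0.3, -0.3, -0.9]
grip_width: 0.441
```

```bash
python3 -c "
from h import *
plan(545,-218,107,-122)"
```

```text
t 18.52 pos [ 547.4 -219.   123. ] yaw -122.02 grip 0.441 F [-0.3 -0.3 -0.9]
turn units [-0.003 -0.036 -0.002] shift units (target frame) [-0.051  0.009  0.32 ] (present frame) [-0.053  0.009  0.32 ]
q [-0.58  0.55  1.44  0.    1.15  1.55]
```

Request:
servo_tool --motion '[{"dr":[0,-0.03,0],"delta_pos":[-0.05,0,0.2],"hand":0.44},{"dr":[0,0,0],"delta_pos":[0,0,0.1],"hand":0.44},{"dr":[0,0,0],"delta_pos":[0,0,0],"hand":0.44}]'

```text
time_s: 18.9
eef_pos: [545.3, -217.6, 107.1]
ee_rot: [-0.0, 0.961, -0.276, 0.001]
force: [-0.3, 0.4, -1.2]
grip_width: 0.438
```

```bash
python3 -c "
from h import *
plan(545,-218,107,-122)
zoom('scene','c13',180,260)"
```

```text
t 18.9 pos [ 545.3 -217.6  107.1] yaw -122.02 grip 0.438 F [-0.3  0.4 -1.2]
turn units [-0.003 -0.005 -0.002] shift units (target frame) [-0.001  0.009  0.002] (present frame) [-0.001  0.009  0.002]
q [-0.58  0.57  1.46  0.    1.12  1.55]
```

View pics/c13.png

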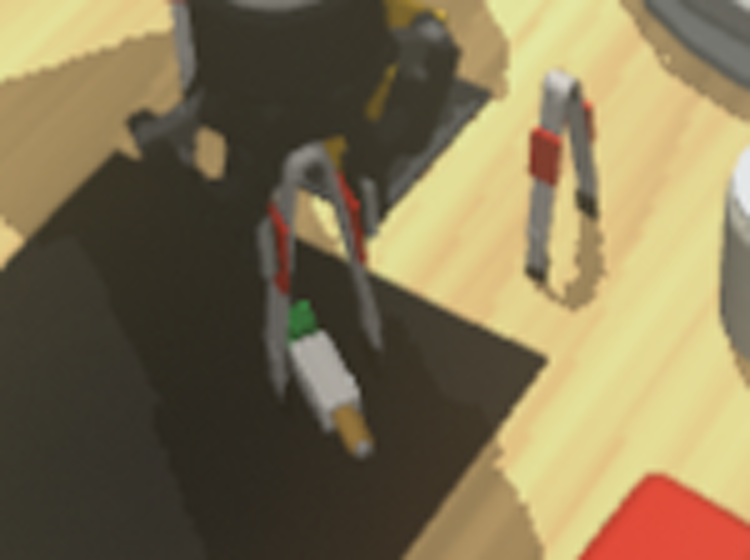

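Request:
servo_tool --motion '[{"dr":[0,0,0],"delta_pos":[0,0,0],"hand":0.38},{"dr":[0,0,0],"delta_pos":[0,0,0],"hand":0.2},{"dr":[0,0,0],"delta_pos":[0,0,0],"hand":0.2},{"dr":[0,0,0],"delta_pos":[0,0,0],"hand":0.2},{"dr":[0,0,0],"delta_pos":[0,0,0],"hand":0.2}]' --squeeze 36

```text
time_s: 19.58
eef_pos: [545.6, -217.8, 107.8]
ee_rot: [-0.0, 0.961, -0.276, 0.001]
force: [-0.1, 0.2, -2.1]
grip_width: 0.351
```

```bash
python3 -c "
from h import *
plan(545,-218,240,-122)
zoom('scene','c14',180,260)"
```

```text
t 19.57 pos [ 545.6 -217.8  107.8] yaw -122.01 grip 0.351 F [-0.1  0.2 -2.1]
turn units [-0.003 -0.012 -0.001] shift units (target frame) [-0.007  0.01  -2.644] (present frame) [-2.000e-03  8.000e-03 -2.644e+00]
q [-0.58  0.56  1.46  0.    1.12  1.55]
```

View pics/c14.png

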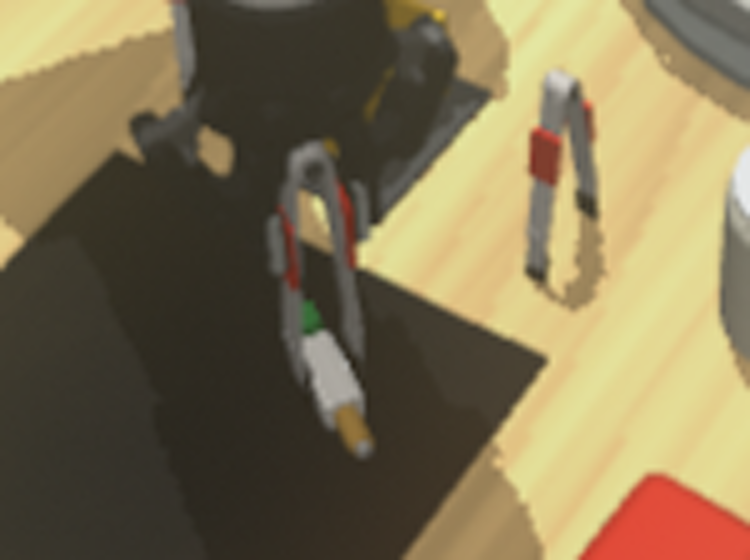

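Request:
servo_tool --motion '[{"dr":[0,0,0],"delta_pos":[0,0,-0.4],"hand":0.2},{"dr":[0,0,0],"delta_pos":[0,0,-0.6],"hand":0.2},{"dr":[0,0,0],"delta_pos":[0,0,-0.7],"hand":0.2},{"dr":[0,0,0],"delta_pos":[0,0,-0.7],"hand":0.2},{"dr":[0,0,0],"delta_pos":[0,0,-0.7],"hand":0.2},{"dr":[0,0,0],"delta_pos":[0,0,0],"hand":0.2}]'

```text
time_s: 20.38
eef_pos: [544.9, -217.5, 266.8]
ee_rot: [-0.0, 0.961, -0.276, 0.0]
force: [0.9, 0.3, -2.4]
grip_width: 0.346
```

```bash
python3 -c "
from h import *
# bay place A: centre r=122, tangential -33 toward -y side (angle 200)
for n,ta in(('A',33),('B',-33)):
  a=np.radians(187);r=np.array([np.cos(a),np.sin(a)]);t=np.array([-r[1],r[0]]);print(n,np.array([630.1,214.9])+r*120+t*ta)
plan(515,168,260,-83)
cap('scene','s15')"
```

```text
A [515.01615014 167.52165579]
B [506.97277347 233.0297018 ]
t 20.38 pos [ 544.9 -217.5  266.8] yaw -122.02 grip 0.346 F [ 0.9  0.3 -2.4]
turn units [-3.000e-03 -3.000e-03 -3.902e+00] shift units (target frame) [ 0.347 -7.725  0.135] (present frame) [-4.594 -6.22   0.138]
q [-0.58  0.43  1.24  0.    1.47  1.55]
```

View pics/s15.png

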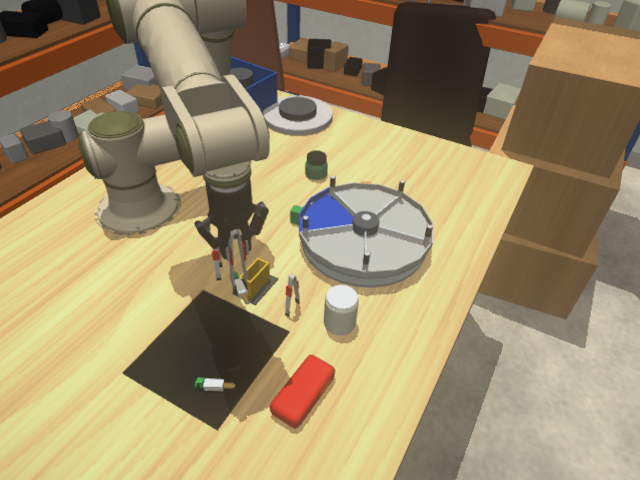

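Request:
servo_tool --motion '[{"dr":[0,0,-0.6],"delta_pos":[0,0,0],"hand":0.2},{"dr":[0,0,-0.8],"delta_pos":[0,0,0],"hand":0.2},{"dr":[0,0,-0.8],"delta_pos":[0,0,0],"hand":0.2},{"dr":[0,0,-0.8],"delta_pos":[0,0,0],"hand":0.2},{"dr":[0,0,-0.8],"delta_pos":[0,0,0],"hand":0.2},{"dr":[0,0,0],"delta_pos":[0,-0.6,0],"hand":0.2},{"dr":[0,0,0],"delta_pos":[0,-0.8,0],"hand":0.2},{"dr":[0,0,0],"delta_pos":[0,-0.8,0],"hand":0.2},{"dr":[0,0,0],"delta_pos":[0,-0.8,0],"hand":0.2},{"dr":[0,0,0],"delta_pos":[0,-0.8,0],"hand":0.2},{"dr":[0,0,0],"delta_pos":[0,-0.8,0],"hand":0.2},{"dr":[0,0,0],"delta_pos":[0,-0.8,0],"hand":0.2},{"dr":[0,0,0],"delta_pos":[0,-0.8,0],"hand":0.2},{"dr":[0,0,0],"delta_pos":[0,-0.8,0],"hand":0.2},{"dr":[0,0,0],"delta_pos":[0,-0.4,0],"hand":0.2},{"dr":[0,0,0],"delta_pos":[0,0,0],"hand":0.2}]'

```text
time_s: 22.42
eef_pos: [486.3, 163.7, 238.8]
ee_rot: [-0.011, 0.998, 0.062, -0.025]
force: [0.0, -0.8, -2.2]
grip_width: 0.347
```

```bash
python3 -c "
from h import *
plan(515,168,160,-83)
zoom('scene','c16',230,130,w=220,h=165,f=3.5)"
```

```text
t 22.43 pos [486.3 163.7 238.8] yaw -82.87 grip 0.347 F [ 0.  -0.8 -2.2]
turn units [-0.145  0.275  0.016] shift units (target frame) [ 0.58  -0.015  1.575] (present frame) [0.655 0.027 1.546]
q [0.08 0.31 1.49 0.02 1.4  1.53]
```

View pics/c16.png

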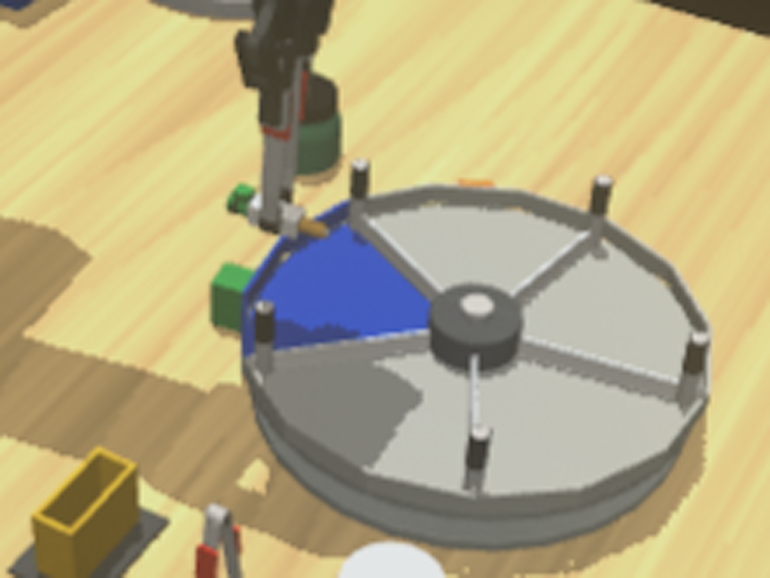

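Request:
servo_tool --motion '[{"dr":[-0.14,0.27,0],"delta_pos":[0.3,0,0],"hand":0.2},{"dr":[0,0,0],"delta_pos":[0.3,0,0],"hand":0.2},{"dr":[0,0,0],"delta_pos":[0,0,0.4],"hand":0.2},{"dr":[0,0,0],"delta_pos":[0,0,0.4],"hand":0.2},{"dr":[0,0,0],"delta_pos":[0,0,0],"hand":0.2}]'

```text
time_s: 23.1
eef_pos: [516.7, 161.5, 192.8]
ee_rot: [0.001, 0.998, 0.059, -0.003]
force: [0.5, 0.2, -1.5]
grip_width: 0.35
```

```bash
python3 -c "
from h import *
plan(515,168,156,-83)
zoom('scene','c17',230,130,w=220,h=165,f=3.5)"
```

```text
t 23.1 pos [516.7 161.5 192.8] yaw -83.2 grip 0.35 F [ 0.5  0.2 -1.5]
turn units [ 0.007  0.035 -0.02 ] shift units (target frame) [-0.017 -0.133  0.736] (present frame) [-0.013 -0.134  0.736]
q [ 0.09  0.38  1.5  -0.    1.26  1.54]
```

View pics/c17.png

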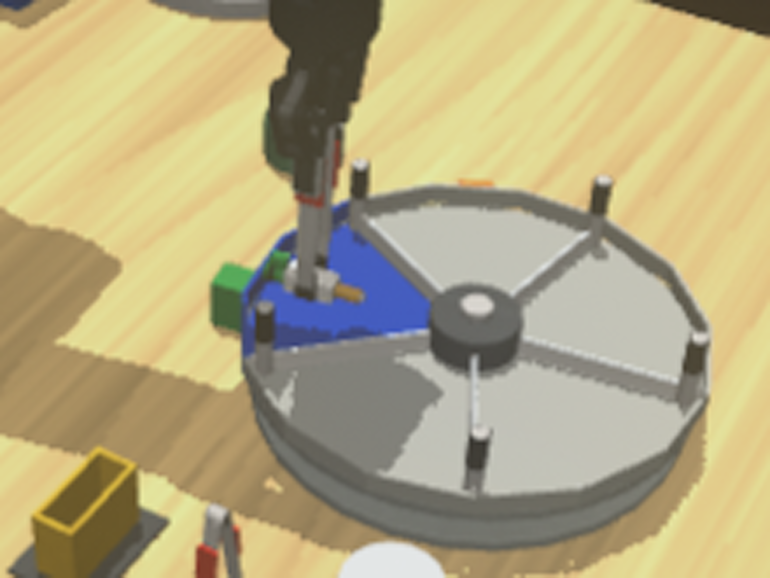

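Request:
servo_tool --motion '[{"dr":[0,0.03,0],"delta_pos":[0,-0.13,0.3],"hand":0.2},{"dr":[0,0,0],"delta_pos":[0,0,0.3],"hand":0.2},{"dr":[0,0,0],"delta_pos":[0,0,0],"hand":0.2}]'

```text
time_s: 23.52
eef_pos: [517.5, 166.8, 164.7]
ee_rot: [0.001, 0.998, 0.059, 0.002]
force: [0.8, -0.9, -1.8]
grip_width: 0.349
```

```bash
python3 -c "
from h import *
plan(515,168,155,-83)"
```

```text
t 23.52 pos [517.5 166.8 164.7] yaw -83.28 grip 0.349 F [ 0.8 -0.9 -1.8]
turn units [ 0.009 -0.023 -0.028] shift units (target frame) [-0.046 -0.029  0.195] (present frame) [-0.047 -0.029  0.194]
q [ 0.1   0.41  1.54 -0.    1.19  1.55]
```

Request:
servo_tool --motion '[{"dr":[0,0,0],"delta_pos":[-0.04,-0.03,0.2],"hand":0.2},{"dr":[0,0,0],"delta_pos":[0,0,0],"hand":0.2}]'

```text
time_s: 23.78
eef_pos: [515.7, 167.9, 154.9]
ee_rot: [0.001, 0.998, 0.058, 0.003]
force: [-0.4, -0.7, -0.8]
grip_width: 0.351
```

```bash
python3 -c "
from h import *
plan(515,168,155,-83)
zoom('scene','c18',280,170,w=110,h=85,f=7)"
```

```text
t 23.77 pos [515.7 167.9 154.9] yaw -83.3 grip 0.351 F [-0.4 -0.7 -0.8]
turn units [ 0.01 -0.03 -0.03] shift units (target frame) [-0.013 -0.004 -0.002] (present frame) [-0.013 -0.004 -0.002]
q [ 0.1   0.42  1.56 -0.    1.16  1.55]
```

View pics/c18.png

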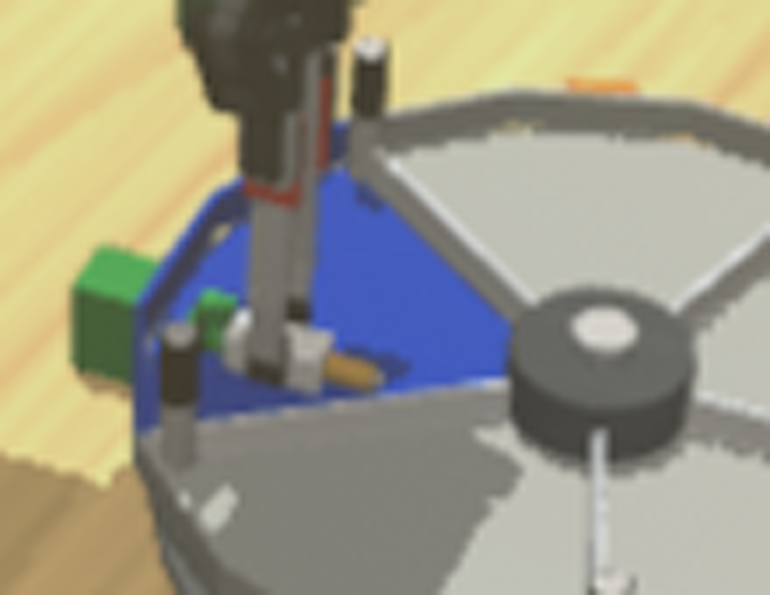

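Request:
servo_tool --motion '[{"dr":[0,0,0],"delta_pos":[0,0,0.03],"hand":0.33},{"dr":[0,0,0],"delta_pos":[0,0,0],"hand":0.37},{"dr":[0,0,0],"delta_pos":[0,0,0],"hand":0.4},{"dr":[0,0,0],"delta_pos":[0,0,0],"hand":0.43},{"dr":[0,0,0],"delta_pos":[0,0,0],"hand":0.44},{"dr":[0,0,0],"delta_pos":[0,0,-0.3],"hand":0.44},{"dr":[0,0,0],"delta_pos":[0,0,-0.3],"hand":0.44},{"dr":[0,0,0],"delta_pos":[0,0,-0.6],"hand":0.44},{"dr":[0,0,0],"delta_pos":[0,0,-0.8],"hand":0.44},{"dr":[0,0,0],"delta_pos":[0,0,0],"hand":0.44}]' --squeeze 40

```text
time_s: 25.08
eef_pos: [516.1, 168.0, 263.0]
ee_rot: [0.001, 0.998, 0.058, 0.006]
force: [0.3, -0.2, -1.7]
grip_width: 0.443
```

```bash
python3 -c "
from h import *
plan(561.7,-349.4,250,-60.5)
zoom('scene','c19',230,130,w=220,h=165,f=3.5)
p,d=cap('top','t19');inj(p,(470,200,510,250))
print((tips()).round(0))"
```

```text
t 25.07 pos [516.1 168.  263. ] yaw -83.29 grip 0.443 F [ 0.3 -0.2 -1.7]
turn units [ 0.025 -0.07  -2.279] shift units (target frame) [-4.302  9.457  0.26 ] (present frame) [-0.306 10.384  0.276]
q [ 0.1   0.32  1.4  -0.    1.41  1.55]
inj n 134 mean [ 561.4 -349.2] rect 561.6 -349.2 38.6 17.9 axis deg -151.1
[[516. 168. 161.]
 [518. 150. 161.]
 [514. 186. 160.]]
```

View pics/c19.png

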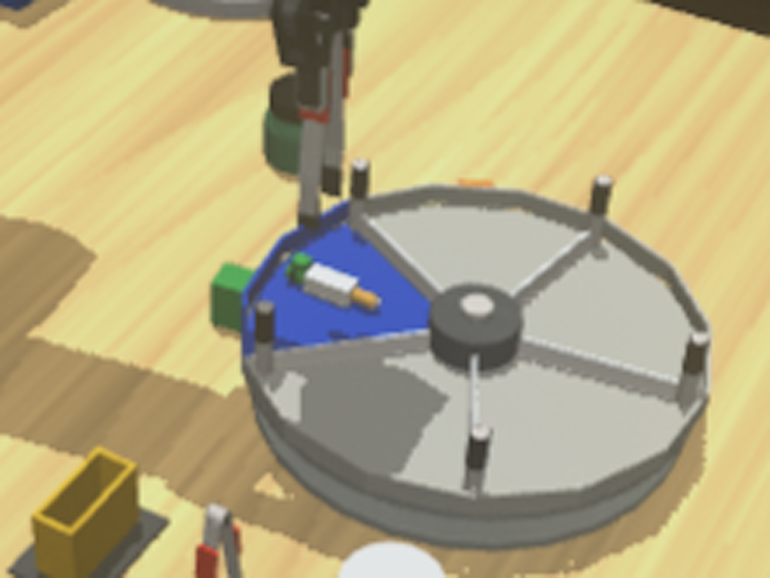

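View pics/t19.png

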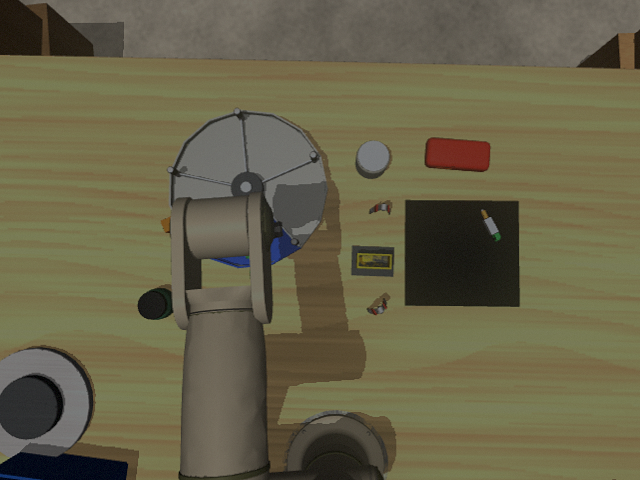

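```bash
cat >> h.py <<'E'
def sinj(z=68,box=(280,180,345,250)):
    p,d=cap('scene');hsv=cv2.cvtColor(p,cv2.COLOR_RGB2HSV).astype(int);a,b,c,e=box
    m=np.zeros((480,640),bool);m[b:e,a:c]=((hsv[...,1]<40)&(hsv[...,2]>150))[b:e,a:c]
    n,l,s,cen=cv2.connectedComponentsWithStats(m.astype(np.uint8))
    for k in range(1,n):
        if s[k,4]>15: 
            P,_=cloud('scene',d,l==k);print(s[k],P.mean(0).round(1),P.min(0).round(1),P.max(0).round(1), at_z('scene',[cen[k]],z-3).round(1))
E
python3 -c "
from h import *
sinj()
a=posts([((x-150)*3,(y-90)*3) for x,y in [(237.5,111.5),(171,170),(314.5,155.5),(295,241.5)]]);print(a%72)"
```

```text
[334 190  11  13  74] [512.1 298.5  55.7] [490.8 263.7  46.8] [540.2 327.1  72.2] [[517.3 287.4  65. ]]
[317 206  15   8  66] [510.4 203.1  68. ] [489.6 192.2  60.1] [530.4 214.4  72.9] [[508.5 206.2  65. ]]
[339 232   6   4  17] [589.1 159.9  50.6] [582.1 154.7  46.9] [597.1 166.3  54.4] [[595.7 145.4  65. ]]
[305 236  14  14 101] [541.5  84.3  54.2] [527.5  46.2  45.2] [561.1 115.7  72.9] [[547.1  74.1  65. ]]
posts [   7.2   79.8  -65.7 -136.5] [163.2 163.7 166.  166.1]
[7.21089483 7.83130296 6.27799724 7.54714542]
```

Request:
servo_tool --motion '[{"dr":[0.03,-0.07,-0.7],"delta_pos":[0,0,0],"hand":0.44},{"dr":[0,0,-0.8],"delta_pos":[0,0,0],"hand":0.44},{"dr":[0,0,-0.75],"delta_pos":[0,0,0],"hand":0.44},{"dr":[0,0,0],"delta_pos":[-0.36,0.8,0],"hand":0.44},{"dr":[0,0,0],"delta_pos":[-0.36,0.8,0],"hand":0.44},{"dr":[0,0,0],"delta_pos":[-0.36,0.8,0],"hand":0.44},{"dr":[0,0,0],"delta_pos":[-0.36,0.8,0],"hand":0.44},{"dr":[0,0,0],"delta_pos":[-0.36,0.8,0],"hand":0.44},{"dr":[0,0,0],"delta_pos":[-0.36,0.8,0],"hand":0.44},{"dr":[0,0,0],"delta_pos":[-0.36,0.8,0],"hand":0.44},{"dr":[0,0,0],"delta_pos":[-0.36,0.8,0],"hand":0.44},{"dr":[0,0,0],"delta_pos":[-0.36,0.8,0],"hand":0.44},{"dr":[0,0,0],"delta_pos":[-0.36,0.8,0],"hand":0.44},{"dr":[0,0,0],"delta_pos":[-0.36,0.8,0],"hand":0.44},{"dr":[0,0,0],"delta_pos":[0,0,0],"hand":0.44}]'

```text
time_s: 27.1
eef_pos: [558.1, -326.2, 236.4]
ee_rot: [-0.012, 0.966, 0.259, -0.018]
force: [-0.1, 0.9, -2.3]
grip_width: 0.44
```

```bash
python3 -c "
from h import *
plan(561.6,-349.2,150,-61)"
```

```text
t 27.1 pos [ 558.1 -326.2  236.4] yaw -59.98 grip 0.44 F [-0.1  0.9 -2.3]
turn units [-0.179  0.165  0.105] shift units (target frame) [-0.163  0.437  1.728] (present frame) [-0.122  0.488  1.717]
q [-0.7   0.61  1.03 -0.02  1.54  0.34]
```

Request:
servo_tool --motion '[{"dr":[-0.18,0.16,0.1],"delta_pos":[-0.12,0.48,0.3],"hand":0.44},{"dr":[0,0,0],"delta_pos":[0,0,0.6],"hand":0.44},{"dr":[0,0,0],"delta_pos":[0,0,0.6],"hand":0.44},{"dr":[0,0,0],"delta_pos":[0,0,0],"hand":0.44}]'

```text
time_s: 27.6
eef_pos: [563.8, -347.4, 155.3]
ee_rot: [-0.003, 0.968, 0.251, -0.001]
force: [-0.0, -0.1, -0.1]
grip_width: 0.438
```

```bash
python3 -c "
from h import *
plan(561.6,-349.2,107,-61)
zoom('scene','c20',160,310)
p,d=cap('scene')
P,uv=cloud('scene',d)
s,pp,R=st()
L=(P-pp)@R
m=(abs(L[:,0])<20)&(abs(L[:,1])<35)&(L[:,2]>50)&(L[:,2]<125)
for sgn in(1,-1):
  q=L[m&(sgn*L[:,1]>8)]
  for a in range(50,125,8):
    k=q[(q[:,2]>=a)&(q[:,2]<a+8)]
    if len(k): print(sgn,a,len(k),k.mean(0).round(1))
"
```

```text
t 27.6 pos [ 563.8 -347.4  155.3] yaw -60.91 grip 0.438 F [-0.  -0.1 -0.1]
turn units [-0.034  0.009  0.009] shift units (target frame) [-0.056  0.011  0.966] (present frame) [-0.054  0.016  0.966]
q [-0.73  0.68  1.13  0.    1.34  0.33]
1 50 27 [ 0.4 23.6 54.1]
1 58 17 [-0.  24.  61.6]
1 66 23 [-0.2 24.5 69.7]
1 74 14 [ 0.7 24.6 77.7]
1 82 20 [ 0.2 24.2 85.5]
1 90 19 [ 0.3 23.9 94.1]
1 98 15 [ -0.2  24.2 100.6]
-1 50 10 [  3.7 -19.   53.6]
-1 58 11 [  3.9 -19.5  61.5]
-1 66 13 [  2.3 -19.9  69.7]
-1 74 18 [  1.9 -18.5  77.2]
-1 82 14 [  2.6 -18.5  85.4]
-1 90 16 [  1.2 -19.1  94.7]
-1 98 11 [  1.8 -19.3 101.8]
```

View pics/c20.png

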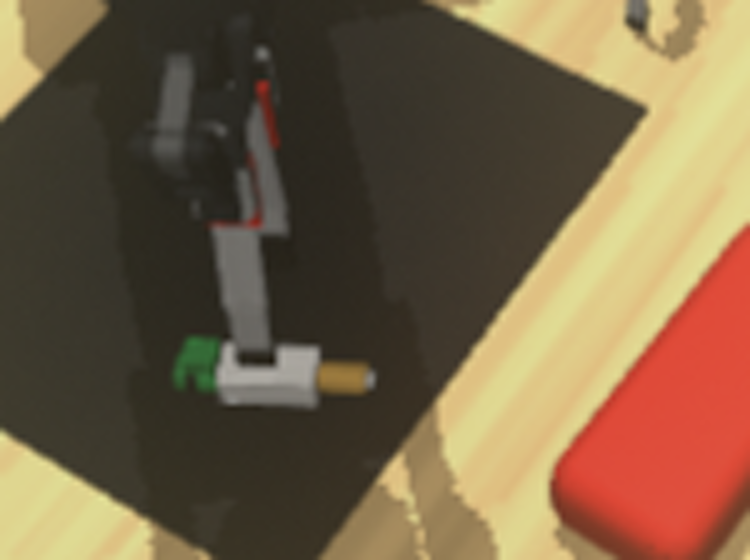

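Request:
servo_tool --motion '[{"dr":[-0.03,0,0],"delta_pos":[-0.05,0.01,0.3],"hand":0.44},{"dr":[0,0,0],"delta_pos":[0,0,0.4],"hand":0.44},{"dr":[0,0,0],"delta_pos":[0,0,0],"hand":0.44}]'

```text
time_s: 28.08
eef_pos: [564.9, -350.6, 128.5]
ee_rot: [0.006, 0.968, 0.252, 0.003]
force: [-0.3, -0.1, -0.0]
grip_width: 0.44
```

```bash
python3 -c "
from h import *
plan(561.6,-349.2,107,-61)"
```

```text
t 28.07 pos [ 564.9 -350.6  128.5] yaw -60.85 grip 0.44 F [-0.3 -0.1 -0. ]
turn units [ 0.073 -0.018  0.016] shift units (target frame) [-0.043 -0.057  0.43 ] (present frame) [-0.045 -0.062  0.43 ]
q [-0.73  0.7   1.17 -0.    1.26  0.33]
```

Request:
servo_tool --motion '[{"dr":[0.07,-0.02,0],"delta_pos":[-0.05,-0.06,0.2],"hand":0.44},{"dr":[0,0,0],"delta_pos":[0,0,0.2],"hand":0.44},{"dr":[0,0,0],"delta_pos":[0,0,0],"hand":0.44}]'

```text
time_s: 28.45
eef_pos: [562.0, -349.7, 110.3]
ee_rot: [0.002, 0.968, 0.252, 0.001]
force: [-0.1, 0.0, -1.2]
grip_width: 0.437
```

```bash
python3 -c "
from h import *
plan(561.6,-349.2,107,-61)
zoom('scene','c21',160,310)"
```

```text
t 28.45 pos [ 562.  -349.7  110.3] yaw -60.83 grip 0.437 F [-0.1  0.  -1.2]
turn units [ 0.02  -0.005  0.017] shift units (target frame) [-0.002 -0.014  0.065] (present frame) [-0.002 -0.014  0.065]
q [-0.73  0.72  1.19 -0.    1.23  0.33]
```

View pics/c21.png

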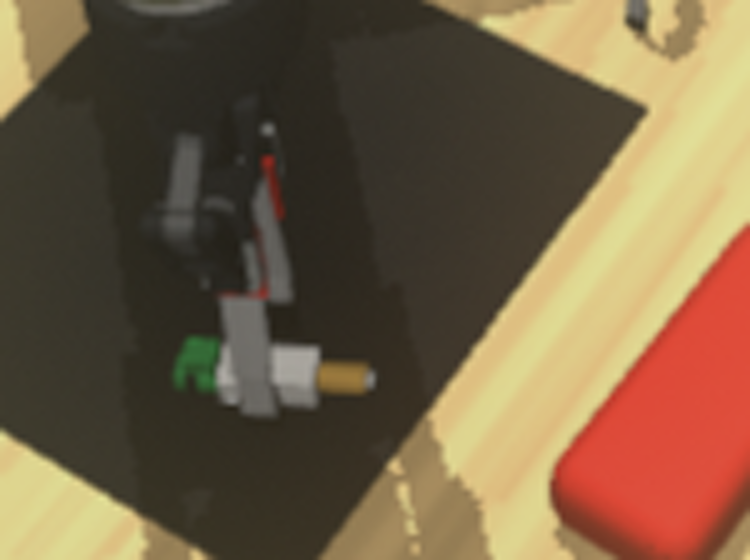

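Request:
servo_tool --motion '[{"dr":[0,0,0],"delta_pos":[0,0,0.05],"hand":0.44},{"dr":[0,0,0],"delta_pos":[0,0,0],"hand":0.38},{"dr":[0,0,0],"delta_pos":[0,0,0],"hand":0.2},{"dr":[0,0,0],"delta_pos":[0,0,0],"hand":0.2},{"dr":[0,0,0],"delta_pos":[0,0,0],"hand":0.2},{"dr":[0,0,0],"delta_pos":[0,0,0],"hand":0.2},{"dr":[0,0,0],"delta_pos":[0,0,-0.4],"hand":0.2},{"dr":[0,0,0],"delta_pos":[0,0,-0.6],"hand":0.2},{"dr":[0,0,0],"delta_pos":[0,0,-0.7],"hand":0.2},{"dr":[0,0,0],"delta_pos":[0,0,-0.7],"hand":0.2},{"dr":[0,0,0],"delta_pos":[0,0,-0.7],"hand":0.2},{"dr":[0,0,0],"delta_pos":[0,0,0],"hand":0.2}]' --squeeze 36

```text
time_s: 30.0
eef_pos: [561.5, -349.2, 267.2]
ee_rot: [0.001, 0.968, 0.252, 0.001]
force: [0.2, -0.6, -2.1]
grip_width: 0.352
```

```bash
python3 -c "
from h import *
plan(518.2,157.8,260,-83)
cap('scene','s22');cap('top','t22')"
```

```text
t 30.0 pos [ 561.5 -349.2  267.2] yaw -60.83 grip 0.352 F [ 0.2 -0.6 -2.1]
turn units [ 0.016 -0.007  2.217] shift units (target frame) [  0.377 -10.17    0.144] (present frame) [ 4.187 -9.277  0.118]
q [-0.73  0.61  0.95 -0.    1.57  0.33]
```

View pics/s22.png

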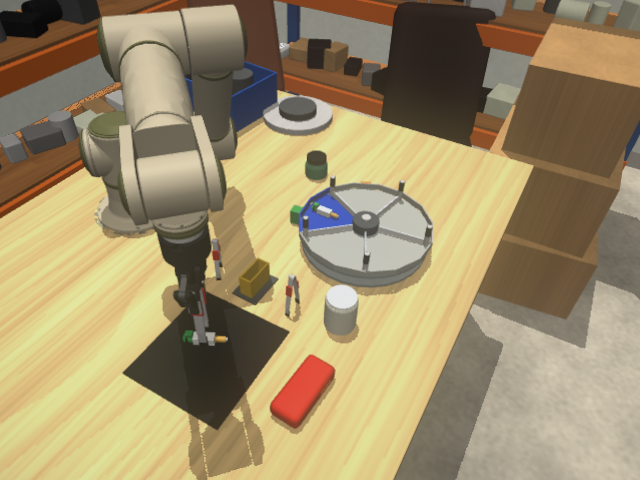

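View pics/t22.png

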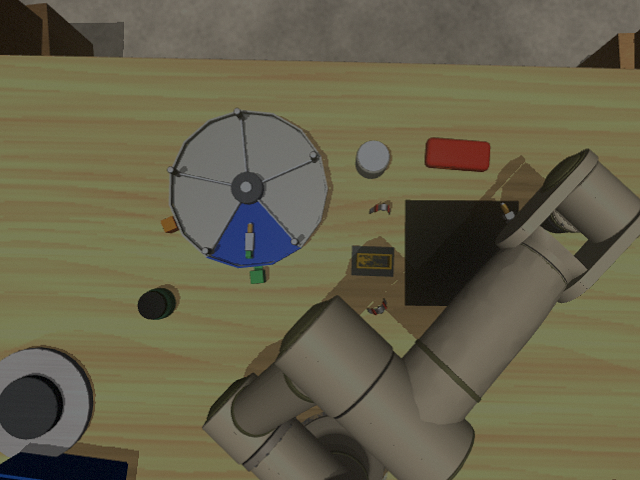

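```bash
python3 -c "
from h import *
p,d=cap('top');inj(p,(240,228,260,252),68)
print(at_z('top',[(249.5,225),(249,240),(248.5,257)],59).round(1))
zoom('top','c23',195,180,w=110,h=85,f=7)"
```

```text
inj n 141 mean [509.  207.5] rect 508.1 207.2 38.3 18.1 axis deg 176.3
[[545.9 208.9  59. ]
 [511.8 208.8  59. ]
 [473.3 208.6  59. ]]
```

View pics/c23.png

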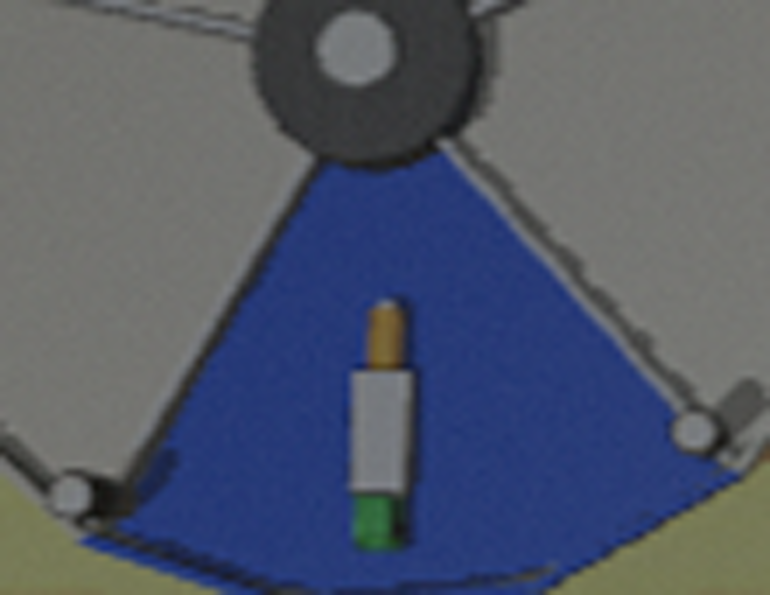

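Request:
servo_tool --motion '[{"dr":[0,0,0.6],"delta_pos":[0,0,0],"hand":0.2},{"dr":[0,0,0.6],"delta_pos":[0,0,0],"hand":0.2},{"dr":[0,0,0],"delta_pos":[0,0,0],"hand":0.2}]'

```text
time_s: 30.58
eef_pos: [559.8, -347.8, 257.7]
ee_rot: [-0.005, 0.989, 0.147, -0.004]
force: [0.1, -0.2, -2.7]
grip_width: 0.352
```

```bash
python3 -c "
from h import *
plan(526,160,265,-73)"
```

```text
t 30.57 pos [ 559.8 -347.8  257.7] yaw -73.13 grip 0.352 F [ 0.1 -0.2 -2.7]
turn units [-0.063  0.041 -0.013] shift units (target frame) [ 2.323 -9.91  -0.146] (present frame) [ 2.301 -9.916 -0.053]
q [-0.73  0.62  0.97 -0.    1.57  0.54]
```

Request:
servo_tool --motion '[{"dr":[-0.06,0.04,0],"delta_pos":[0.1,-0.4,-0.1],"hand":0.2},{"dr":[0,0,0],"delta_pos":[0.17,-0.75,-0.06],"hand":0.2},{"dr":[0,0,0],"delta_pos":[0.17,-0.75,-0.06],"hand":0.2},{"dr":[0,0,0],"delta_pos":[0.17,-0.75,-0.06],"hand":0.2},{"dr":[0,0,0],"delta_pos":[0.17,-0.75,-0.06],"hand":0.2},{"dr":[0,0,0],"delta_pos":[0.17,-0.75,-0.06],"hand":0.2},{"dr":[0,0,0],"delta_pos":[0.17,-0.75,-0.06],"hand":0.2},{"dr":[0,0,0],"delta_pos":[0.17,-0.75,-0.06],"hand":0.2},{"dr":[0,0,0],"delta_pos":[0.17,-0.75,-0.06],"hand":0.2},{"dr":[0,0,0],"delta_pos":[0.17,-0.75,-0.06],"hand":0.2},{"dr":[0,0,0],"delta_pos":[0.17,-0.75,-0.06],"hand":0.2},{"dr":[0,0,0],"delta_pos":[0.17,-0.75,-0.06],"hand":0.2},{"dr":[0,0,0],"delta_pos":[0.17,-0.4,-0.06],"hand":0.2},{"dr":[0,0,0],"delta_pos":[0,0,0],"hand":0.2}]'

```text
time_s: 32.33
eef_pos: [519.5, 130.9, 291.6]
ee_rot: [-0.005, 0.986, 0.164, -0.007]
force: [0.1, 0.5, -0.7]
grip_width: 0.349
```

```bash
python3 -c "
from h import *
plan(526,160,200,-73)"
```

```text
t 32.33 pos [519.5 130.9 291.6] yaw -71.16 grip 0.349 F [ 0.1  0.5 -0.7]
turn units [-0.064  0.068  0.185] shift units (target frame) [ 0.294 -0.52   1.833] (present frame) [ 0.332 -0.489  1.835]
q [0.02 0.31 1.35 0.01 1.5  1.27]
```

Request:
servo_tool --motion '[{"dr":[-0.06,0.07,0.18],"delta_pos":[0.33,-0.49,0],"hand":0.2},{"dr":[0,0,0],"delta_pos":[0,0,0.6],"hand":0.2},{"dr":[0,0,0],"delta_pos":[0,0,0.6],"hand":0.2},{"dr":[0,0,0],"delta_pos":[0,0,0.6],"hand":0.2},{"dr":[0,0,0],"delta_pos":[0,0,0],"hand":0.2}]'

```text
time_s: 32.95
eef_pos: [527.2, 155.9, 197.1]
ee_rot: [0.0, 0.989, 0.15, -0.001]
force: [-0.3, -0.2, -1.4]
grip_width: 0.348
```

```bash
python3 -c "
from h import *
plan(526,160,155,-73)
zoom('scene','c24',280,150,w=120,h=95,f=6)"
```

```text
t 32.95 pos [527.2 155.9 197.1] yaw -72.76 grip 0.348 F [-0.3 -0.2 -1.4]
turn units [0.003 0.015 0.024] shift units (target frame) [ 0.001 -0.085  0.842] (present frame) [ 0.003 -0.086  0.842]
q [ 0.07  0.4   1.47 -0.    1.28  1.35]
```

View pics/c24.png

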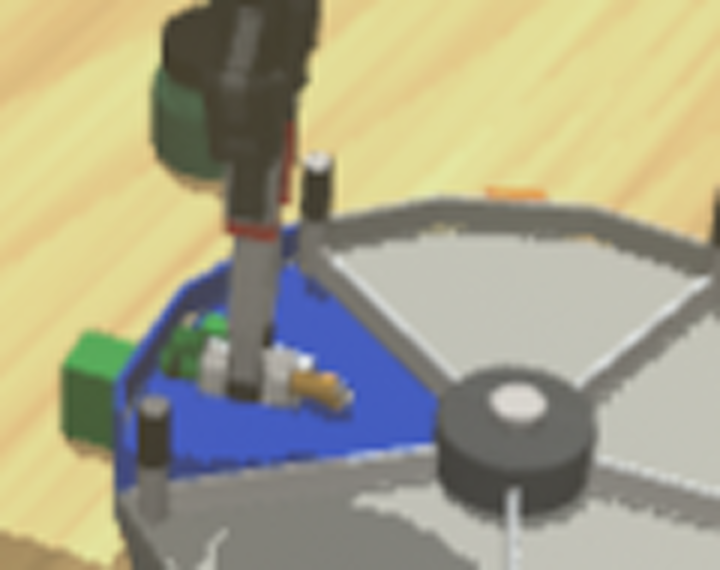

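Request:
servo_tool --motion '[{"dr":[0,0,0.02],"delta_pos":[0,-0.08,0.3],"hand":0.2},{"dr":[0,0,0],"delta_pos":[0,0,0.3],"hand":0.2},{"dr":[0,0,0],"delta_pos":[0,0,0.1],"hand":0.2},{"dr":[0,0,0],"delta_pos":[0,0,0],"hand":0.2}]'

```text
time_s: 33.5
eef_pos: [527.9, 159.6, 163.8]
ee_rot: [0.001, 0.989, 0.148, 0.002]
force: [-0.1, 0.4, -1.7]
grip_width: 0.351
```

```bash
python3 -c "
from h import *
plan(526,160,154,-73)"
```

```text
t 33.5 pos [527.9 159.6 163.8] yaw -72.96 grip 0.351 F [-0.1  0.4 -1.7]
turn units [ 0.012 -0.024  0.004] shift units (target frame) [-0.035 -0.019  0.196] (present frame) [-0.035 -0.019  0.195]
q [ 0.08  0.43  1.52 -0.    1.19  1.36]
```

Request:
servo_tool --motion '[{"dr":[0,-0.02,0],"delta_pos":[-0.03,-0.02,0.2],"hand":0.2},{"dr":[0,0,0],"delta_pos":[0,0,0.02],"hand":0.2},{"dr":[0,0,0],"delta_pos":[0,0,0],"hand":0.34},{"dr":[0,0,0],"delta_pos":[0,0,0],"hand":0.36},{"dr":[0,0,0],"delta_pos":[0,0,0],"hand":0.38},{"dr":[0,0,0],"delta_pos":[0,0,0],"hand":0.4},{"dr":[0,0,0],"delta_pos":[0,0,0],"hand":0.42},{"dr":[0,0,0],"delta_pos":[0,0,0],"hand":0.44}]' --squeeze 40

```text
time_s: 34.5
eef_pos: [526.7, 160.2, 153.3]
ee_rot: [0.001, 0.989, 0.148, 0.002]
force: [-0.6, 0.4, -1.7]
grip_width: 0.441
```

```bash
python3 -c "
from h import *
plan(526,160,154,-73)
zoom('scene','c25',280,150,w=120,h=95,f=6)"
```

```text
t 34.5 pos [526.7 160.2 153.3] yaw -72.95 grip 0.441 F [-0.6  0.4 -1.7]
turn units [ 0.015 -0.016  0.005] shift units (target frame) [-0.016  0.    -0.014] (present frame) [-0.016  0.    -0.014]
q [ 0.08  0.44  1.53 -0.    1.17  1.36]
```

View pics/c25.png

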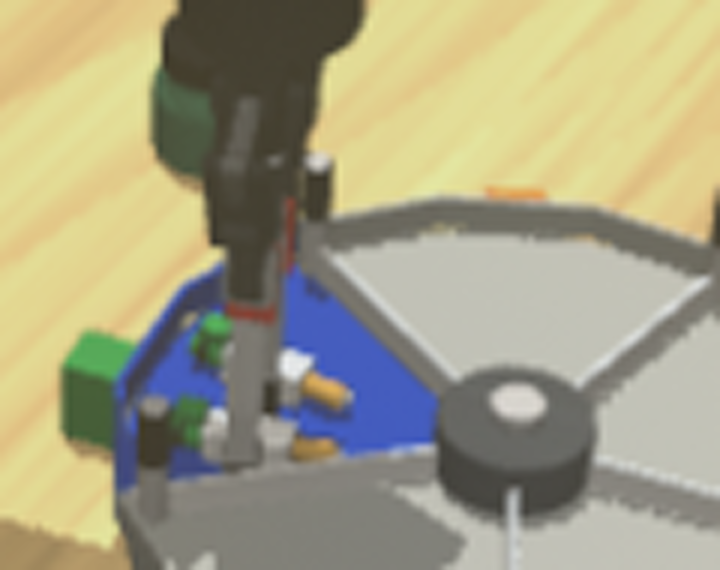

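Request:
servo_tool --motion '[{"dr":[0,0,0],"delta_pos":[0,0,-0.3],"hand":0.44},{"dr":[0,0,0],"delta_pos":[0,0,-0.4],"hand":0.44},{"dr":[0,0,0],"delta_pos":[0,0,-0.7],"hand":0.44},{"dr":[0,0,0],"delta_pos":[0,0,-0.8],"hand":0.44},{"dr":[0,0,0.6],"delta_pos":[0,0,-0.2],"hand":0.44},{"dr":[0,0,0.6],"delta_pos":[0,0,0],"hand":0.44},{"dr":[0,0,0.5],"delta_pos":[0,0,0],"hand":0.44},{"dr":[0,0,0],"delta_pos":[0,0,0],"hand":0.44}]'

```text
time_s: 35.55
eef_pos: [526.4, 160.5, 285.9]
ee_rot: [0.0, 1.0, -0.004, 0.006]
force: [0.1, 0.0, -1.3]
grip_width: 0.441
```

```bash
python3 -c "
from h import *
plan(471.6,-75.5,265,-90)
zoom('scene','c26',230,130,w=220,h=165,f=3.5)"
```

```text
t 35.55 pos [526.4 160.5 285.9] yaw -90.42 grip 0.441 F [ 0.1  0.  -1.3]
turn units [ 0.005 -0.066 -0.042] shift units (target frame) [-1.097  4.721  0.417] (present frame) [-1.066  4.729  0.409]
q [ 0.08  0.33  1.33 -0.    1.47  1.66]
```

View pics/c26.png

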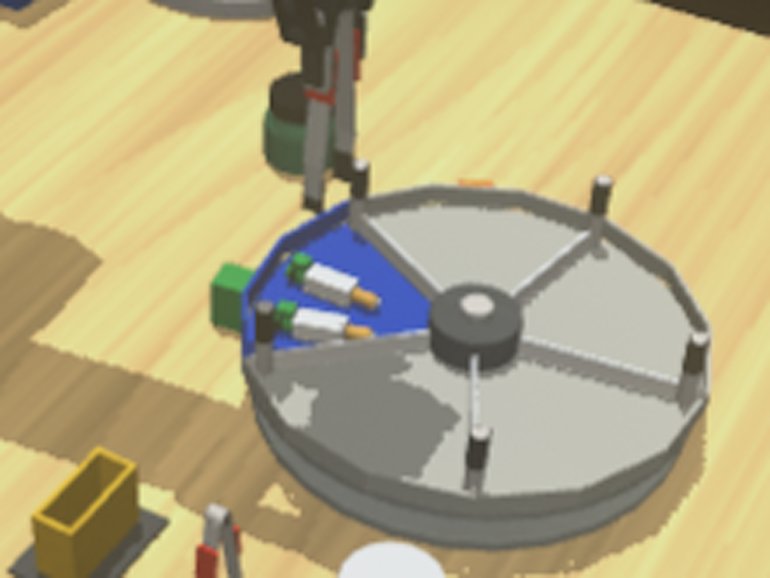

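Both injectors lie in the bay (green ends near zoom pixels (300,265) and (287,315)). Now back to the holder.

Request:
servo_tool --motion '[{"dr":[0,-0.06,0],"delta_pos":[-0.15,0.5,0],"hand":0.44},{"dr":[0,0,0],"delta_pos":[-0.17,0.75,0],"hand":0.44},{"dr":[0,0,0],"delta_pos":[-0.17,0.75,0],"hand":0.44},{"dr":[0,0,0],"delta_pos":[-0.17,0.75,0],"hand":0.44},{"dr":[0,0,0],"delta_pos":[-0.17,0.75,0],"hand":0.44},{"dr":[0,0,0],"delta_pos":[-0.17,0.7,0],"hand":0.44},{"dr":[0,0,0],"delta_pos":[0,0.3,0],"hand":0.44},{"dr":[0,0,0],"delta_pos":[0,0,0],"hand":0.44}]'

```text
time_s: 36.6
eef_pos: [474.7, -70.3, 288.5]
ee_rot: [0.001, 1.0, 0.005, 0.002]
force: [0.1, 0.3, -1.8]
grip_width: 0.442
```

```bash
python3 -c "
from h import *
plan(471.6,-75.5,190,-90)
zoom('top','c27',195,180,w=110,h=85,f=7)
p,d=cap('scene')
P,uv=cloud('scene',d)
s,pp,R=st()
L=(P-pp)@R
m=(abs(L[:,0])<20)&(abs(L[:,1])<35)&(L[:,2]>50)&(L[:,2]<105)
for sgn in(1,-1):
  q=L[m&(sgn*L[:,1]>8)];print(sgn,len(q),np.median(q[q[:,2]>74],0).round(1),np.median(q[q[:,2]<=74],0).round(1),q.max(0).round(1))
"
```

```text
t 36.6 pos [474.7 -70.3 288.5] yaw -89.47 grip 0.442 F [ 0.1  0.3 -1.8]
turn units [ 0.007 -0.02   0.053] shift units (target frame) [-0.063  0.104  1.969] (present frame) [-0.071  0.101  1.969]
q [-0.39  0.17  1.53  0.    1.44  1.17]
1 104 [ 0.9 24.  85.7] [ 0.7 24.2 61.9] [ 9.  27.6 98.8]
-1 108 [  0.8 -18.6  86.7] [  1.8 -19.5  62.4] [  9.2 -14.3 101. ]
```

View pics/c27.png

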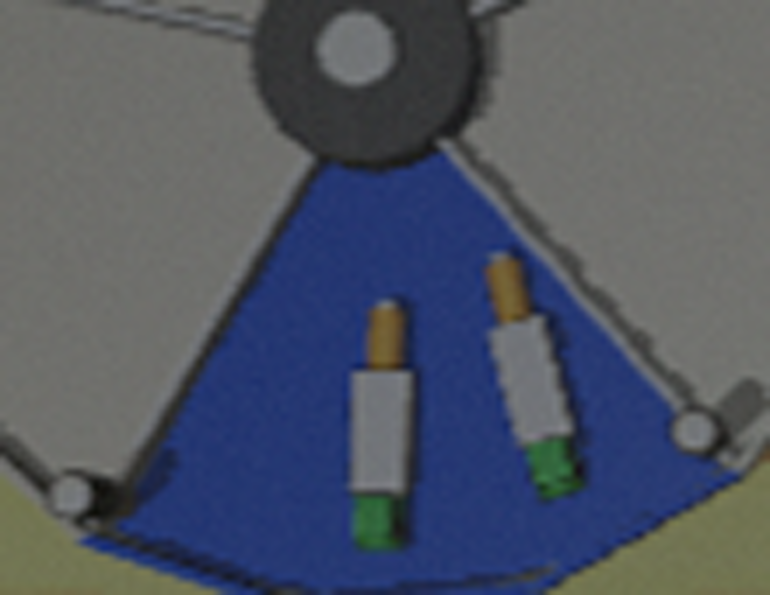

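Request:
servo_tool --motion '[{"dr":[0,-0.02,0.05],"delta_pos":[-0.07,0.1,0.5],"hand":0.44},{"dr":[0,0,0],"delta_pos":[0,0,0.7],"hand":0.44},{"dr":[0,0,0],"delta_pos":[0,0,0.6],"hand":0.44},{"dr":[0,0,0],"delta_pos":[0,0,0],"hand":0.44},{"dr":[0,0,0],"delta_pos":[0,0,0],"hand":0.44}]'

```text
time_s: 37.33
eef_pos: [473.2, -69.7, 198.0]
ee_rot: [0.001, 1.0, 0.005, 0.002]
force: [0.4, -1.0, -0.9]
grip_width: 0.442
```

```bash
python3 -c "
from h import *
plan(471.6,-75.5,170,-90)
"
```

```text
t 37.33 pos [473.2 -69.7 198. ] yaw -89.42 grip 0.442 F [ 0.4 -1.  -0.9]
turn units [ 0.007 -0.018  0.058] shift units (target frame) [-0.032  0.116  0.56 ] (present frame) [-0.035  0.114  0.56 ]
q [-0.39  0.24  1.69  0.    1.21  1.17]
```

Request:
servo_tool --motion '[{"dr":[0,-0.02,0.05],"delta_pos":[-0.03,0.11,0.2],"hand":0.44},{"dr":[0,0,0],"delta_pos":[0,0,0.2],"hand":0.44},{"dr":[0,0,0],"delta_pos":[0,0,0],"hand":0.44}]'

```text
time_s: 37.7
eef_pos: [472.5, -75.7, 178.5]
ee_rot: [0.001, 1.0, 0.001, 0.001]
force: [0.1, 0.2, -0.3]
grip_width: 0.438
```

```bash
python3 -c "
from h import *
plan(471.6,-75.5,170,-90)
zoom('scene','c28',200,200,w=110,h=110,f=5)
"
```

```text
t 37.7 pos [472.5 -75.7 178.5] yaw -89.93 grip 0.438 F [ 0.1  0.2 -0.3]
turn units [ 0.014 -0.013  0.007] shift units (target frame) [-0.018 -0.003  0.17 ] (present frame) [-0.019 -0.004  0.17 ]
q [-0.4   0.26  1.71 -0.    1.17  1.17]
```

View pics/c28.png

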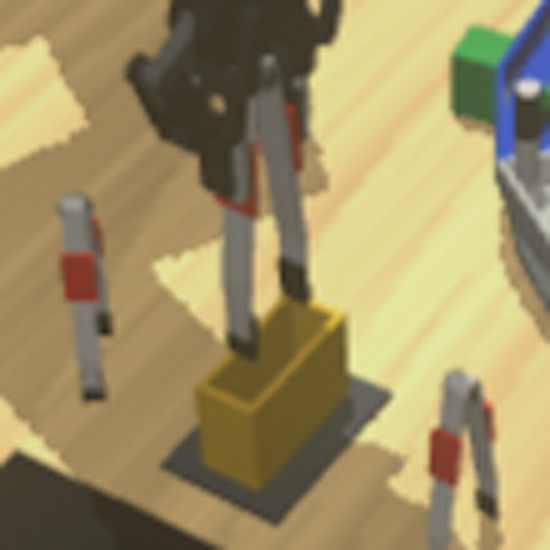

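Aligned over the box (tips at zoom (240,350) and (293,297)). Descend.

Request:
servo_tool --motion '[{"dr":[0,-0.01,0],"delta_pos":[-0.02,0,0.3],"hand":0.44},{"dr":[0,0,0],"delta_pos":[0,0,0.3],"hand":0.44},{"dr":[0,0,0],"delta_pos":[0,0,0],"hand":0.44},{"dr":[0,0,0],"delta_pos":[0,0,0],"hand":0.44}]'

```text
time_s: 38.25
eef_pos: [471.7, -75.9, 147.1]
ee_rot: [0.001, 1.0, 0.001, 0.001]
force: [0.2, -0.1, -1.4]
grip_width: 0.44
```

```bash
python3 -c "
from h import *
plan(471.6,-75.5,105,-90)
"
```

```text
t 38.25 pos [471.7 -75.9 147.1] yaw -89.94 grip 0.44 F [ 0.2 -0.1 -1.4]
turn units [ 0.017 -0.007  0.006] shift units (target frame) [-0.001 -0.007  0.841] (present frame) [-0.002 -0.01   0.841]
q [-0.4   0.3   1.75 -0.    1.09  1.17]
```

Request:
servo_tool --motion '[{"dr":[0,0,0],"delta_pos":[0,0,0.3],"hand":0.44},{"dr":[0,0,0],"delta_pos":[0,0,0.3],"hand":0.44},{"dr":[0,0,0],"delta_pos":[0,0,0.15],"hand":0.44},{"dr":[0,0,0],"delta_pos":[0,0,0],"hand":0.44}]'

```text
time_s: 38.75
eef_pos: [471.8, -76.0, 107.4]
ee_rot: [0.002, 1.0, 0.001, 0.001]
force: [1.3, -1.2, -1.5]
grip_width: 0.439
```

```bash
python3 -c "
from h import *
plan(471.6,-75.5,105,-90)
"
```

```text
t 38.75 pos [471.8 -76.  107.4] yaw -89.94 grip 0.439 F [ 1.3 -1.2 -1.5]
turn units [ 0.018 -0.011  0.006] shift units (target frame) [-0.004 -0.01   0.047] (present frame) [-0.004 -0.011  0.047]
q [-0.4   0.35  1.8  -0.    0.99  1.17]
```

Request:
servo_tool --motion '[{"dr":[0,0,0],"delta_pos":[0,0,0.05],"hand":0.44},{"dr":[0,0,0],"delta_pos":[0,0,0],"hand":0.5},{"dr":[0,0,0],"delta_pos":[0,0,0],"hand":0.55},{"dr":[0,0,0],"delta_pos":[0,0,0],"hand":0.8},{"dr":[0,0,0],"delta_pos":[0,0,0],"hand":0.85},{"dr":[0,0,0],"delta_pos":[0,0,0],"hand":0.85},{"dr":[0,0,0],"delta_pos":[0,0,0],"hand":0.85}]'

```text
time_s: 39.62
eef_pos: [472.6, -76.3, 106.1]
ee_rot: [0.002, 1.0, 0.001, 0.002]
force: [0.1, 0.3, 0.2]
grip_width: 0.852
```

```bash
python3 -c "
from h import *
plan(471.6,-75.5,105,-90)
zoom('scene','c29',200,200,w=110,h=110,f=5)
"
```

```text
t 39.62 pos [472.6 -76.3 106.1] yaw -89.94 grip 0.852 F [0.1 0.3 0.2]
turn units [ 0.024 -0.027  0.006] shift units (target frame) [-0.021 -0.016  0.022] (present frame) [-0.021 -0.016  0.021]
q [-0.4   0.36  1.8  -0.    0.98  1.17]
```

View pics/c29.png

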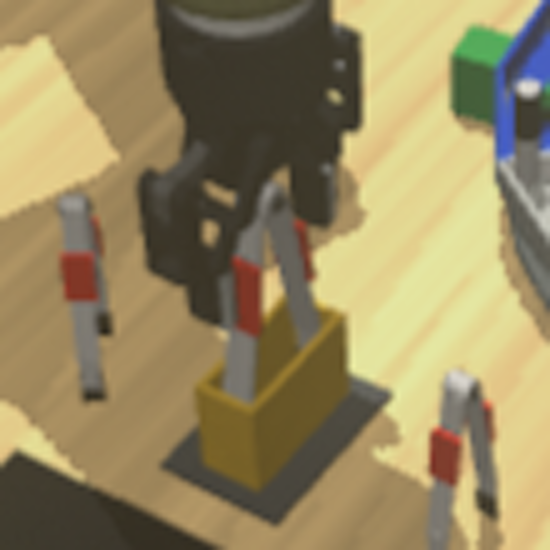

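Request:
servo_tool --motion '[{"dr":[0,0,0],"delta_pos":[0,0,-0.4],"hand":0.85},{"dr":[0,0,0],"delta_pos":[0,0,-0.8],"hand":0.85},{"dr":[0,0,0],"delta_pos":[0,0,-0.8],"hand":0.85},{"dr":[0,0,0],"delta_pos":[0,0,-0.8],"hand":0.85},{"dr":[0,0,0],"delta_pos":[0,0,-0.8],"hand":0.6},{"dr":[0,0,-0.8],"delta_pos":[0,0,0],"hand":0.36},{"dr":[0,0,-0.9],"delta_pos":[0,0,0],"hand":0.36},{"dr":[0,0,-0.9],"delta_pos":[0,0,0],"hand":0.36},{"dr":[0,0,-0.9],"delta_pos":[0,0,0],"hand":0.36},{"dr":[0,0,-0.8],"delta_pos":[0,0,0],"hand":0.36},{"dr":[0,0,0],"delta_pos":[0,0,0],"hand":0.36}]'

```text
time_s: 41.05
eef_pos: [471.2, -75.3, 292.2]
ee_rot: [0.003, 0.926, 0.378, 0.001]
force: [0.0, 0.3, -0.9]
grip_width: 0.363
```

```bash
python3 -c "
from h import *
p,d=cap('top','t30');cv2.imwrite('pics/c30.png',cv2.resize(p[90:290,150:350],None,fx=3,fy=3,interpolation=cv2.INTER_CUBIC)[:,:,::-1])
a=np.radians(223);print(630.1+165*np.cos(a),214.9+165*np.sin(a))
plan(630.1+165*np.cos(a),214.9+165*np.sin(a),280,-47)
cap('scene','s30')
"
```

```text
509.42663923283686 102.37027058968778
t 41.1 pos [471.2 -75.3 292.2] yaw -45.72 grip 0.36 F [ 0.7 -0.6  0.4]
turn units [ 0.034 -0.002  0.128] shift units (target frame) [ 2.983 -2.077  0.243] (present frame) [ 3.029 -2.012  0.232]
q [-0.4   0.16  1.53 -0.    1.44  0.39]
```

View pics/c30.png

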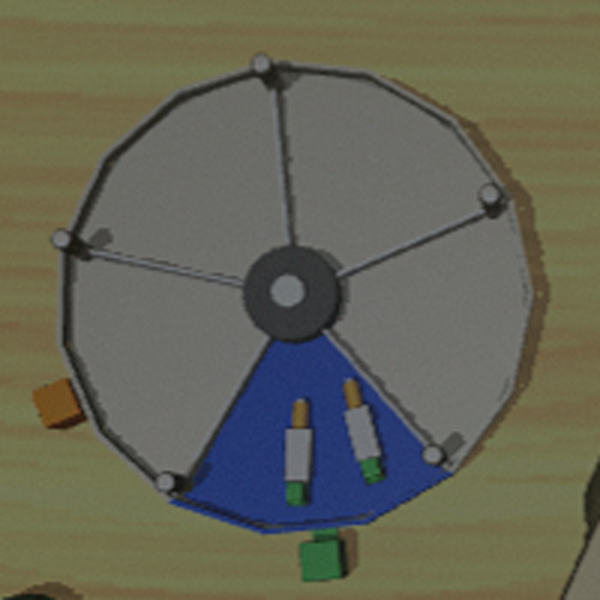

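View pics/s30.png

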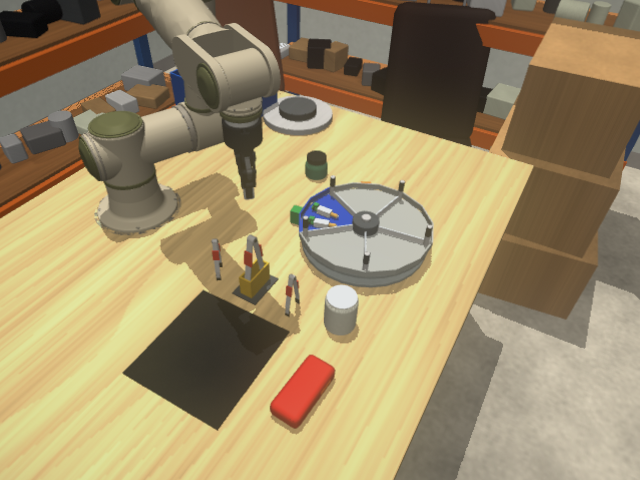

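Request:
servo_tool --motion '[{"dr":[0.03,0,0.13],"delta_pos":[0.6,-0.4,0],"hand":0.36},{"dr":[0,0,0],"delta_pos":[0.8,-0.55,0],"hand":0.36},{"dr":[0,0,0],"delta_pos":[0.8,-0.55,0],"hand":0.36},{"dr":[0,0,0],"delta_pos":[0.7,-0.5,0],"hand":0.36},{"dr":[0,0,0],"delta_pos":[0,0,0],"hand":0.36}]'

```text
time_s: 41.78
eef_pos: [510.4, 101.3, 291.7]
ee_rot: [0.0, 0.933, 0.359, 0.0]
force: [-0.6, -0.7, -0.1]
grip_width: 0.363
```

```bash
python3 -c "
from h import *
plan(509.4,102.4,140,-47)
"
```

```text
t 41.77 pos [510.4 101.3 291.7] yaw -47.95 grip 0.363 F [-0.6 -0.7 -0.1]
turn units [ 0.004 -0.001 -0.095] shift units (target frame) [-0.    -0.029  3.035] (present frame) [-1.000e-03 -3.100e-02  3.035e+00]
q [-0.03  0.27  1.4  -0.    1.47  0.81]
```

Request:
servo_tool --motion '[{"dr":[0,0,-0.09],"delta_pos":[0,-0.03,0.6],"hand":0.36},{"dr":[0,0,0],"delta_pos":[0,0,0.9],"hand":0.36},{"dr":[0,0,0],"delta_pos":[0,0,0.9],"hand":0.36},{"dr":[0,0,0],"delta_pos":[0,0,0.6],"hand":0.36},{"dr":[0,0,0],"delta_pos":[0,0,0],"hand":0.36}]'

```text
time_s: 42.4
eef_pos: [509.8, 99.4, 138.4]
ee_rot: [0.001, 0.933, 0.361, 0.001]
force: [0.7, -0.1, 0.6]
grip_width: 0.361
```

```bash
python3 -c "
from h import *
plan(509.4,102.4,90,-47)
zoom('scene','c31',230,130,w=220,h=165,f=3.5)
"
```

```text
t 42.4 pos [509.8  99.4 138.4] yaw -47.66 grip 0.361 F [ 0.7 -0.1  0.6]
turn units [ 0.017 -0.005 -0.066] shift units (target frame) [ 0.035 -0.049  0.968] (present frame) [ 0.034 -0.052  0.968]
q [-0.03  0.39  1.64 -0.    1.1   0.8 ]
```

View pics/c31.png

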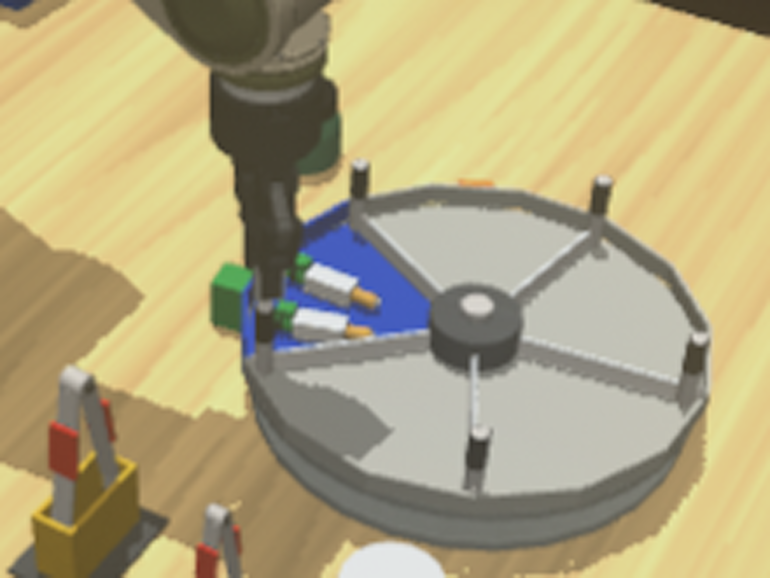

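Request:
servo_tool --motion '[{"dr":[0,0,-0.07],"delta_pos":[0.03,-0.05,0.4],"hand":0.36},{"dr":[0,0,0],"delta_pos":[0,0,0.5],"hand":0.36},{"dr":[0,0,0],"delta_pos":[0,0,0.1],"hand":0.36},{"dr":[0,0,0],"delta_pos":[0,0,0],"hand":0.36}]'

```text
time_s: 42.95
eef_pos: [514.4, 101.0, 95.9]
ee_rot: [0.004, 0.931, 0.365, 0.008]
force: [-0.5, -0.1, 0.5]
grip_width: 0.358
```

```bash
python3 -c "
from h import *
plan(509.4,102.4,90,-47);arc()
"
```

```text
t 42.95 pos [514.4 101.   95.9] yaw -47.15 grip 0.358 F [-0.5 -0.1  0.5]
turn units [ 0.077 -0.064 -0.014] shift units (target frame) [-0.055 -0.089  0.118] (present frame) [-0.056 -0.09   0.116]
q [-0.03  0.45  1.68 -0.    0.99  0.79]
r 162.3 ang 224.6 yawrad 42.9 z 95.9 F [-0.5 -0.1  0.5] g 0.3578155766293854 [ 0.017 -0.002 -1.   ]
```

Request:
servo_tool --motion '[{"dr":[0.08,-0.06,0.1],"delta_pos":[-0.05,-0.1,0.1],"hand":0.3},{"dr":[0,0,0.2],"delta_pos":[0,-0.15,0],"hand":0.26},{"dr":[0,0,0.35],"delta_pos":[0.01,-0.22,0],"hand":0.26},{"dr":[0,0,0.42],"delta_pos":[0.01,-0.26,0],"hand":0.26},{"dr":[0,0,0.42],"delta_pos":[0.01,-0.26,0],"hand":0.26},{"dr":[0,0,0.42],"delta_pos":[0.01,-0.26,0],"hand":0.26}]'

```text
time_s: 43.7
eef_pos: [481.4, 145.5, 92.5]
ee_rot: [0.006, 0.98, 0.198, 0.003]
force: [3.6, -10.1, -6.0]
grip_width: 0.262
```

```bash
python3 -c "
from h import *
arc()
"
```

```text
r 164.1 ang 205.0 yawrad 22.9 z 92.5 F [  3.6 -10.1  -6. ] g 0.26173931655574634 [ 0.007 -0.011 -1.   ]
```

Request:
servo_tool --motion '[{"dr":[0,0,0.4],"delta_pos":[0.01,-0.26,0],"hand":0.26},{"dr":[0,0,0.4],"delta_pos":[0.01,-0.26,0],"hand":0.26},{"dr":[0,0,0.42],"delta_pos":[0.01,-0.26,0],"hand":0.26},{"dr":[0,0,0.42],"delta_pos":[0.01,-0.26,0],"hand":0.26},{"dr":[0,0,0.42],"delta_pos":[0.01,-0.26,0],"hand":0.26},{"dr":[0,0,0.42],"delta_pos":[0.01,-0.26,0],"hand":0.26}]'

```text
time_s: 44.45
eef_pos: [466.0, 214.6, 92.2]
ee_rot: [0.015, 1.0, -0.026, 0.0]
force: [-2.6, -9.8, 1.4]
grip_width: 0.259
```

```bash
python3 -c "
from h import *
arc()
"
```

```text
r 164.1 ang 180.1 yawrad 357.0 z 92.2 F [-2.6 -9.8  1.4] g 0.2586364740453902 [-0.   -0.03 -1.  ]
```

Request:
servo_tool --motion '[{"dr":[-0.1,0,0.37],"delta_pos":[0.01,-0.26,0],"hand":0.26},{"dr":[0,0,0.4],"delta_pos":[0.01,-0.26,0],"hand":0.26},{"dr":[0,0,0.4],"delta_pos":[0.01,-0.26,0],"hand":0.26},{"dr":[0,0,0.4],"delta_pos":[0.01,-0.24,0],"hand":0.26},{"dr":[0,0,0.35],"delta_pos":[0.01,-0.2,0],"hand":0.26},{"dr":[0,0,0.3],"delta_pos":[0,-0.16,0],"hand":0.26}]'

```text
time_s: 45.2
eef_pos: [478.3, 276.4, 91.8]
ee_rot: [0.033, 0.973, -0.226, -0.001]
force: [-2.8, -7.8, 2.6]
grip_width: 0.263
```

```bash
python3 -c "
from h import *
arc()
plan(485.9,295.1,92,-119)
"
```

```text
r 163.8 ang 157.9 yawrad 333.8 z 91.8 F [-2.8 -7.8  2.6] g 0.26274848601224027 [-0.017 -0.065 -0.998]
t 45.2 pos [478.3 276.4  91.8] yaw -116.2 grip 0.263 F [-2.8 -7.8  2.6]
turn units [ 0.374 -0.087  0.283] shift units (target frame) [-0.047 -0.4   -0.005] (present frame) [-0.027 -0.401 -0.031]
q [ 0.34  0.54  1.55 -0.06  1.09  2.4 ]
```

Request:
servo_tool --motion '[{"dr":[0.15,-0.04,0.1],"delta_pos":[-0.01,-0.15,0],"hand":0.26},{"dr":[0.12,-0.04,0.1],"delta_pos":[-0.01,-0.13,0],"hand":0.26},{"dr":[0.1,0,0.08],"delta_pos":[-0.01,-0.1,0],"hand":0.26},{"dr":[0,0,0],"delta_pos":[0,0,0],"hand":0.26},{"dr":[0,0,0],"delta_pos":[0,0,0],"hand":0.26}]'

```text
time_s: 45.82
eef_pos: [484.8, 292.0, 93.3]
ee_rot: [0.003, 0.968, -0.252, -0.001]
force: [-0.6, 0.3, 0.3]
grip_width: 0.263
```

```bash
python3 -c "
from h import *
arc()
plan(485.9,295.1,92,-119)
p,d=cap('top','t33');cv2.imwrite('pics/c33.png',cv2.resize(p[90:290,150:350],None,fx=3,fy=3,interpolation=cv2.INTER_CUBIC)[:,:,::-1])
"
```

```text
r 164.5 ang 152.1 yawrad 330.8 z 93.3 F [-0.6  0.3  0.3] g 0.2630964200538176 [-0.003 -0.006 -1.   ]
t 45.83 pos [484.8 292.   93.3] yaw -119.23 grip 0.263 F [-0.6  0.3  0.3]
turn units [ 0.038 -0.004 -0.023] shift units (target frame) [-0.01  -0.065  0.027] (present frame) [-0.011 -0.065  0.026]
q [ 0.34  0.54  1.54 -0.01  1.07  2.42]
```

View pics/c33.png

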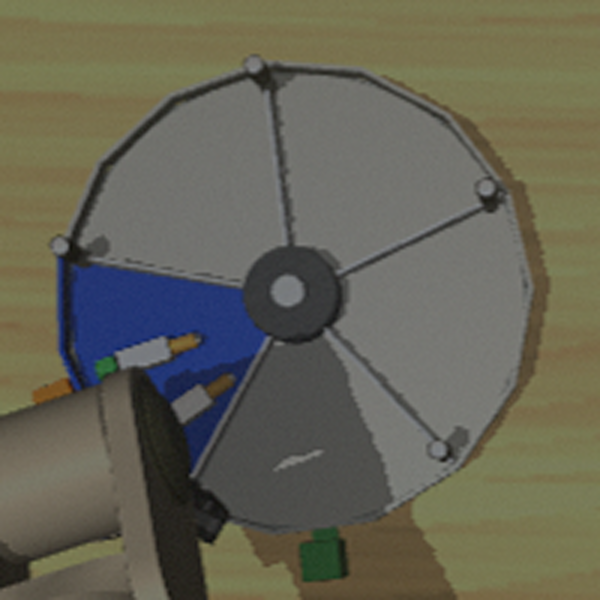

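```bash
python3 -c "
from h import *
a=posts([(254.5,66),(60,246.5),(487,188),(440,450.5)]);print((a%72).round(1))
"
```

```text
posts [   9.3   81.6  -63.1 -134.9] [162.8 164.8 164.2 166.4]
[9.3 9.6 8.9 9.1]
```

Request:
servo_tool --motion '[{"dr":[0.03,0,0.1],"delta_pos":[0,-0.07,0],"hand":0.26},{"dr":[0,0,0.08],"delta_pos":[0,-0.06,0],"hand":0.26},{"dr":[0,0,0],"delta_pos":[0,0,0],"hand":0.26}]'

```text
time_s: 46.25
eef_pos: [487.2, 296.4, 93.3]
ee_rot: [0.003, 0.963, -0.268, -0.001]
force: [0.1, -0.2, -0.5]
grip_width: 0.261
```

```bash
python3 -c "
from h import *
arc()
p,d=cap('top','t34');cv2.imwrite('pics/c34.png',cv2.resize(p[90:290,150:350],None,fx=3,fy=3,interpolation=cv2.INTER_CUBIC)[:,:,::-1])
"
```

```text
r 164.5 ang 150.3 yawrad 328.9 z 93.3 F [ 0.1 -0.2 -0.5] g 0.26060364938590874 [-0.003 -0.005 -1.   ]
```

View pics/c34.png

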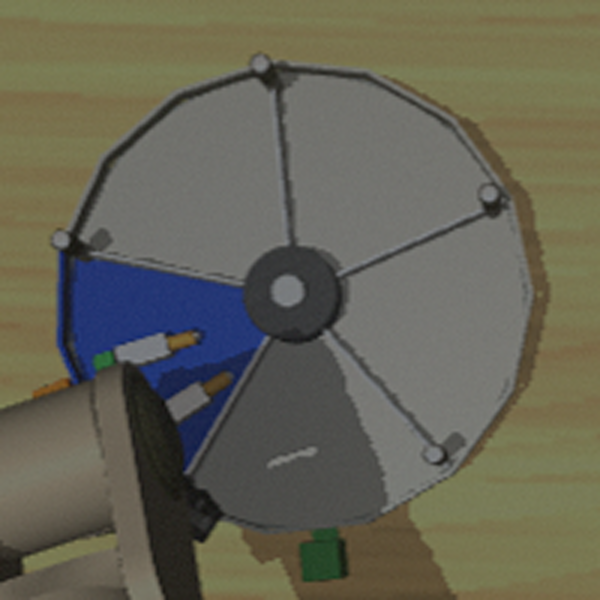

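Now matches the earlier aligned position (top post at (261,65)). Open and lift away.

Request:
servo_tool --motion '[{"dr":[0,0,0],"delta_pos":[0,0,0],"hand":0.36},{"dr":[0,0,0],"delta_pos":[0,0,0],"hand":0.38},{"dr":[0,0,0],"delta_pos":[0,0,-0.3],"hand":0.38},{"dr":[0,0,0],"delta_pos":[0,0,-0.6],"hand":0.38},{"dr":[0,0,0],"delta_pos":[0,0,-0.9],"hand":0.38},{"dr":[0,0,0],"delta_pos":[0,0,-0.9],"hand":0.38},{"dr":[0,0,0],"delta_pos":[0,0,-0.9],"hand":0.38},{"dr":[0,0,-0.9],"delta_pos":[0.8,0.4,0],"hand":0.38},{"dr":[0,0,0],"delta_pos":[-0.9,0.4,0],"hand":0.38},{"dr":[0,0,0],"delta_pos":[-0.9,0.4,0],"hand":0.38},{"dr":[0,0,0],"delta_pos":[-0.9,0.4,0],"hand":0.38},{"dr":[0,0,0],"delta_pos":[0,0.9,0],"hand":0.38},{"dr":[0,0,0],"delta_pos":[0,0.9,0],"hand":0.38},{"dr":[0,0,0],"delta_pos":[0,0.9,0],"hand":0.38},{"dr":[0,0,0],"delta_pos":[0,0.9,0],"hand":0.38},{"dr":[0,0,0],"delta_pos":[0,0,0],"hand":0.38},{"dr":[0,0,0],"delta_pos":[0,0,0],"hand":0.38}]'

```text
time_s: 48.42
eef_pos: [290.6, 82.3, 292.5]
ee_rot: [-0.001, 0.982, -0.188, 0.009]
force: [0.5, -0.4, 0.1]
grip_width: 0.382
```

```bash
python3 -c "
from h import *
arc()
p,d=cap('top','t35');cv2.imwrite('pics/c35.png',cv2.resize(p[90:290,150:350],None,fx=3,fy=3,interpolation=cv2.INTER_CUBIC)[:,:,::-1])
cap('scene','s35')
"
```

```text
r 364.5 ang 201.3 yawrad 338.3 z 292.5 F [ 0.5 -0.4  0.1] g 0.3817777333847814 [ 0.019 -0.001 -1.   ]
```

View pics/c35.png

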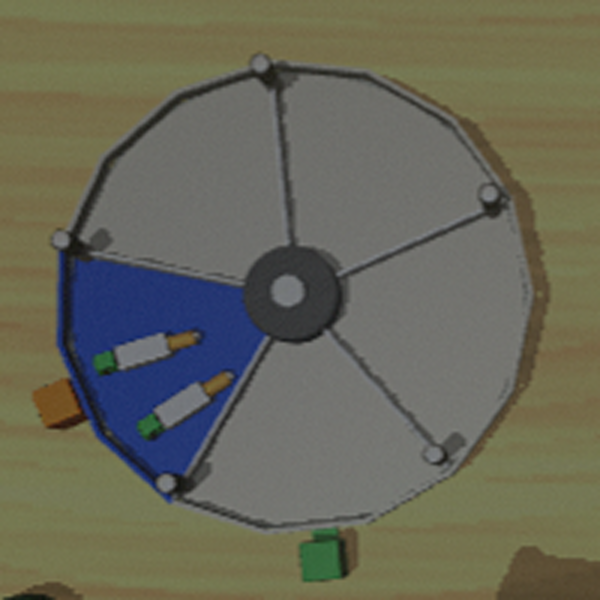

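View pics/s35.png

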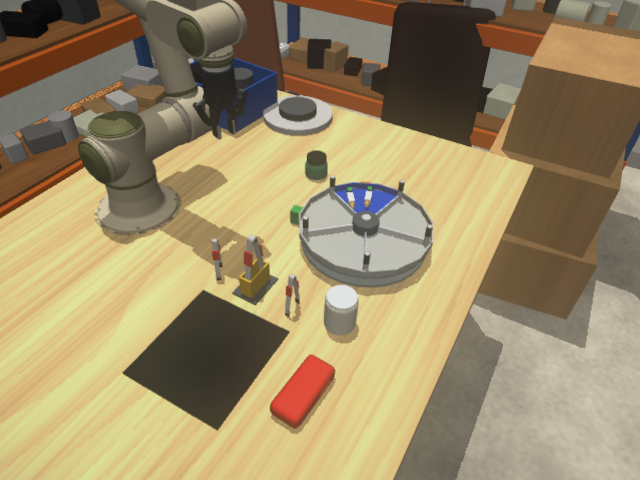

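```bash
python3 -c "
from h import *
from rig import ticket
a=posts([(261,64.5),(62,240),(490,194),(434,455),(167,482)]);print((a%72).round(1))
b=np.radians(np.mean(a%72)-6.9+115);bay=np.array([630.1,214.9])+125*np.array([np.cos(b),np.sin(b)])
i=at_z('top',[(150+u/3,90+v/3) for u,v in [(142,352),(182,406)]],68)[:,:2];print(i.round(1),np.hypot(*(i-bay).T).round(1))
ticket.finish_job()
"
```

```text
posts [   7.6   79.9  -64.8 -136.7  151.7] [163.3 164.4 164.4 165.8 164.7]
[7.6 7.9 7.2 7.3 7.7]
[[582.4 326.9]
 [542.4 295.1]] [ 6.4 46.8]
the job is handed in; nothing more can be done
```

The job is done and handed in after about 48 s of the 210 s allowed; no verdict was reported.

**What I did**
- I turned the carousel by a post until the blue bay stood at the green mark. The first turn stopped about 4° short, so I nudged it to within about 0.5°.
- I took the large tongs from the yellow holder. The two smaller pairs were left alone.
- I put both injectors present in this run into the blue bay, touching them only with the tongs.
- I stood the tongs back in the holder, then turned the bay one position clockwise to the orange mark. That turn also needed a small nudge of about 2°.

**Last checks (from the final pictures)**
- **Blue bay:** about 0.6° off the checking position, roughly 1.5 mm at the bay middle (limit 15 mm).
- **Injectors:** both lie flat in the bay, about 6 mm and 47 mm from its middle (limit 82 mm). The mat is empty and I saw no others.
- **Tongs:** upright in the holder, judged by eye from the picture, not measured.
- **Bystanders:** the oil filter, tail lamp and jar look unmoved in the picture.
- **Arm:** lifted well clear at about 290 mm height, touching nothing.

One thing disagreed: the first injector lay about 35 mm from where I released it when I next looked. It was still in the bay, so I moved the second injector's spot to suit.

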